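# Ease off a seized cassette lid and load the instruments

## Robot

A 7-joint arm with a two-finger parallel gripper is mounted at the origin on the work surface; the furniture and walls round the work are solid. World frame = base frame: x ahead of the robot, y to its left, z up, the work surface at z = 0. Lengths are in m, angles in rad, forces in N, time in s.
With the tool pointing down it reaches from about 0.35 to 0.9 m from the base axis. Payload 7.2 kg.
Tool frame: the origin (TCP) lies midway between the tips of the shut fingers; the grasp point (between the pads) lies behind it (bot.hold_point_z is the z of the grasp point in the tool frame, in m); z points along the fingers, y is the direction in which the jaws open and shut (so a half turn about z gives the same grasp; the last joint's range is limited). The gripper opens to 85 mm and grips with 20 to 120 N. Pads are 22 mm wide; open, the fingers measure 114 mm over their backs; the gripper's body (76 mm by 85 mm) begins 54 mm behind the grasp point. The pads swing forward as they close: fully open they stand 13 mm farther back than shut.
Start: joints at [1.056, 0.411, -0.013, 1.596, 0.006, 1.134, -0.082], TCP at [0.27, -0.564, 0.231] pointing down, gripper open.
Joint ranges: [-2.95, 2.95], [-0.29, 1.99], [-1.47, 1.44], [0.14, 2.54], [-1.03, 4.17], [0.13, 1.85], [-2.86, 2.86]. Speed limits (rad/s): [2.39, 2.39, 3.01, 3.01, 3.14, 3.14, 3.14].

## Interface

Orientations are given as a unit quaternion [x, y, z, w].
In Python, from station import bot, cams, job_done gives the robot as it stands. The module is installed in compiled form; this text tells all that it offers.
- The arm moves only by the tool drive_tool, never from a script. Its argument "targets" is a list that holds one entry, the list of rows, each a list of 7 numbers: the turn, a rotation vector about the world's x, y, z in units of 8 degrees (1.0 is 8 degrees), then the shift along the world's x, y, z in units of 25 mm (1.0 is 25 mm), then the finger opening in mm, from 0 to 85.4. In form: [[[ax, ay, az, tx, ty, tz, grip], ...]]. A call has 1 to 8 rows; each row shifts and turns the commanded pose from where the row before left it; what a row does not reach is not made up. A row lasts 1/10 s, in which the tool goes at most 50 mm and 8.59 degrees, less where a joint would pass 70% of its speed; a pose out of reach is approached as far as the arm can. A call is refused whole if a number of a shift passes 1 or a number of a turn 1, either way. A call with a gripper value outside its range is refused whole. The fingers move at their own pace and stop on an object; the grip force is fixed at half the most. Time passes only in rows, so rows that do not move let the fingers close. It gives the time, the measured TCP pose, the force and the opening at its end, in the units of the state.
- bot.read_state(): the state, without advancing time (a new reading comes with each control period).
- cams.grab_frame(name): name is "scene" or "side" or "wrist"; returns a dict with "image" (384x512x3 uint8, red, green, blue), "fx", "fy", "cx", "cy" (pixels), "k1" (the pictures are not rectified: a ray, as slopes to the right and down, at radius r is drawn at 1 + k1 r^2 times it, then the intrinsics apply), "cam_to_world" (4x4, takes a point from camera to world coordinates); the wrist camera has in their place "tool_from_camera" (4x4, takes a point from camera to tool coordinates, whose origin is the TCP and whose axes are the flange's). Camera axes: x right, y down, z forward; pixel columns grow to the right and rows downward; lengths in m; the calibration is good to about 2 mm. A picture is of the moment at which its call begins: read the wrist's pose just before it. There is no depth.
- job_done(): hands the job in, once; it reports no verdict.
Trained networks look in the newest picture that a camera, given by its name, has taken for a name from the list of things; names that differ only in an ending like _2 or _b are one class to them, and where a whole thing is asked for, a point or a joint stands for the part that bears it (a point fixed in the world has none). Each returns a list of dicts, best first, with "score" (0 to 1); they miss things now and then, are a little off and sometimes report something else, mostly with a low value. They report only what shows in the picture. A call takes as long as a camera call.
- cams.spot_in(camera, target): "location" ([x, y, z] in m, in the coordinates of the camera as it stood for that picture, good to about 4 mm: the middle of the surface that is visible of it).
- cams.masks_of(camera, target): "pixels" (384x512 bool, what is visible of it).
The state is a dict: "t": time; "joint_positions": joint angles; "qd": joint speeds; "joint_torque": joint torques, N m; "ee_pos": TCP position; "tool_rot": TCP orientation; "wrist_force": force on the tool from outside, world axes, zero at the start; "wrist_torque": the same for the moment, N m; "finger_gap": opening from 0.0 (shut) to 1.0 (fully open).
Only numpy, scipy, OpenCV 4.12 (cv2) and the standard library are available. Lean on these libraries where they do the work, as an engineer would, in place of code of your own. Each camera call takes 0.05 s, during which the arm holds its last target.

## Task

The lid of the instrument cassette has seized on after its last run in the dry-heat oven. Slide the red lid lock fully back, then work the orange-handled wedge into the seam under the lid from one long side and the other by turns, so that the lid comes up evenly, neither side ever getting more than about 6 mm ahead of the other, and do not take hold of the lid until it has popped loose all round. Set the lid down flat, right way up, on the bench beside the cassette, lay the wedge flat on the bench, and lay every clamp and pair of scissors from the bench flat inside the cassette, without disturbing the small steel bowl.

Things in the scene. Friction and masses are not known exactly. Their poses are not given: they have to be found in the camera images.
- cassette: Aluminium cassette base bolted to the bench on a dark stand, 212 x 172 mm. Origin: middle of its underside; x along it towards the lid lock at the back; y to its left long side. Inside 176 (x) x 116 mm (y), floor 16 mm up, walls up to 64 mm. Four sprung catches at x = +-60 mm, 9 mm above the flange, press out against the lid's skirt: the press fit.
- seam_left (a point): Point on the flange under the outermost edge of the lid's left rim, 80 mm left (+y) of the cassette's middle, 50 mm above the bench. The flat flange runs out to y = 84 mm; the lid's rim rests on it: that is the seam. The wall above the flange is cut away for the middle 60 mm, so a wedge slid in level over the flange there meets only the rim.
- seam_right (a point): The same on the right (-y) long side.
- lid_left (a point): On the lid: underside of its rim, middle of the left side, 75 mm from the lid's middle. 50 mm above the bench when seated. The rim is a bead 10 mm thick, raised 2.5 mm over its middle 52 mm as a pry slot. A side raised part way stays there; at about 8.5 mm the catches spring under it and carry it to about 11.5 mm up, where it rests loose.
- lid_right (a point): The same on the right (-y) side of the lid.
- lid_handle (a point): Middle of the black bar handle on the lid: 13 mm wide (x), 88 mm long (y), 13 mm high, 21 mm clear beneath, 45.5 mm above the rim's underside. Lid: perforated steel, 193 (x) x 160 mm (y), 18 mm high without handle, about 0.3 kg, axes along the cassette's. Too tight to pull off by the handle while the catches hold it.
- lid_lock (a joint): Red lid lock, a carriage on a rail behind the cassette, sliding along the cassette's x. 0: fully forward, its steel toe over the back edge of the lid, holding it down; 0.045 m: fully back against its stop, clear of the lid. Moves with about 3 N and stays where it is left.
- lock_grip (a point): Middle of the upright black grip on the lid lock: 16 mm thick (x), 32 mm wide (y), reaching 15 mm above and, down to the steel toe plate, 15 mm below this point, which is 93 mm above the bench and moves with the lock.
- wedge_grip (a point): Middle of the orange handle of a double-ended wedge, 13 mm above its flat underside. 160 mm long along its y. Handle 18 mm wide (x), 62 long, 26 high; at each end a steel blade 28 mm wide, from 26 to 80 mm from the middle, flat below, the top sloping from 15 mm thick to 1.5 mm at the tip. About 0.15 kg. Lies flat at the start.
- wedge_tip (a point): Underside of the blade's tip at the +y end of the wedge; the other tip lies opposite. Slid in on the flange, square to the long side, a tip 20 mm past the lid's rim line (lid_left or lid_right) has raised that side about 4 mm, and one 34 to 38 mm past it pops that side loose. Pushing takes about 8 to 20 N.
- clamp_long_mid (a point): Middle of the longer steel haemostat clamp, 140 x 56 x 7 mm, half-way up its thickness; its long axis is its y: tips at -y, finger rings at +y. Best gripped across its shanks near the middle, 14 mm wide. May be absent.
- clamp_short_mid (a point): The same for the shorter steel haemostat clamp, 125 x 56 x 7 mm. May be absent.
- scissors_mid (a point): The same for the steel dressing scissors, 150 x 56 x 6 mm. May be absent.
- gallipot: Small steel bowl, 79 mm across, 40 mm high, at the back right; not to be disturbed. Origin at the middle of its underside.

How it is judged:
By the outcome, as a careful person would: the job done as asked, in the order asked, and still so for the second after the job is handed in, with the robot touching nothing.
Of clamp_long, clamp_short, scissors only 2 to 3 are there at a start; the rules pass over those that are not, and their reading is None.
At some moment in a run one of clamp_long, clamp_short, scissors may be knocked a few centimetres aside while the robot is not near it.
It also fails if it takes over 210 s, if anything falls off the work surface, if the arm or the gripper's body presses on something with over 40 N, if the wrist force passes 120 N, or if a joint passes its speed limit or range.

## Working session

There is one attempt and no reset: what is moved stays moved. The work goes in short steps, Python scripts to look and compute and a tool call to move; the robot and the scene stay as the last step left them, time stands still between calls to the robot, and variables do not carry over. Pictures are saved under pics/ and viewed, and the job is handed in when it is done.

Besides the shell and the picture viewer there is one more tool, called after "Request:" by a JSON object that holds its "method" and its "body". drive_tool: Moves the arm, as the interface text tells. Its arguments: {"type":"object","properties":{"targets":{"type":"array","items":{"type":"array","items":{"type":"array","items":{"type":"number"}}}}},"required":["targets"]}

```bash
mkdir -p pics; ls; cat > h.py <<'E'
import numpy as np, cv2
from station import bot, cams, job_done
from scipy.spatial.transform import Rotation as R
def grab(n,save=None):
    s=bot.read_state(); f=cams.grab_frame(n)
    if n=='wrist':
        T=np.eye(4);T[:3,:3]=R.from_quat(s['tool_rot']).as_matrix();T[:3,3]=s['ee_pos']
        f['cam_to_world']=T@np.array(f['tool_from_camera'])
    if save: cv2.imwrite('pics/'+save+'.png',f['image'][:,:,::-1])
    return f
def ray(f,u,v):
    K=np.array([[f['fx'],0,f['cx']],[0,f['fy'],f['cy']],[0,0,1.]])
    p=cv2.undistortPoints(np.array([[[u,v]]],float),K,np.array([f['k1'],0,0,0,0.]))[0,0]
    C=np.array(f['cam_to_world']); return C[:3,3],C[:3,:3]@np.array([p[0],p[1],1])
def at_z(f,u,v,z):
    o,d=ray(f,u,v); return o+d*(z-o[2])/d[2]
def proj(f,P):
    C=np.linalg.inv(np.array(f['cam_to_world'])); q=C[:3,:3]@np.array(P)+C[:3,3]
    K=np.array([[f['fx'],0,f['cx']],[0,f['fy'],f['cy']],[0,0,1.]])
    x=q[:2]/q[2]; r2=x@x; x=x*(1+f['k1']*r2); return np.array([f['fx']*x[0]+f['cx'],f['fy']*x[1]+f['cy']])
def spot(f,n,t):
    C=np.array(f['cam_to_world']); return [(round(d['score'],2),(C[:3,:3]@np.array(d['location'])+C[:3,3]).round(4)) for d in cams.spot_in(n,t)]
def mask(n,t):
    return [(d['score'],np.array(d['pixels'])) for d in cams.masks_of(n,t)]
def axis(f,m,z):
    """min-area rect of mask projected on plane z"""
    v,u=np.nonzero(m); P=np.array([at_z(f,a,b,z)[:2] for a,b in zip(u,v)])
    r=cv2.minAreaRect((P*1000).astype(np.float32)); return r,P.mean(0)
def st():
    s=bot.read_state(); print('t',round(s['t'],2),'pos',np.round(s['ee_pos'],4),'q',np.round(s['tool_rot'],4),'F',np.round(s['wrist_force'],1),'T',np.round(s['wrist_torque'],2),'gap',round(s['finger_gap'],3)); return s
E
python3 - <<'E'
from h import *
st(); print(bot.hold_point_z)
for n in('scene','side','wrist'):
    f=grab(n,n+'0'); print(n,np.round(f['cam_to_world'],3).tolist(),f['fx'],f['k1'])
    for t in ['cassette','lid_handle','lock_grip','wedge_grip','clamp_long_mid','clamp_short_mid','scissors_mid','gallipot']:
        print(t,spot(f,n,t)[:2])
st()
E
```

```text
pics
t 0.0 pos [ 0.2698 -0.5632  0.2304] q [ 9.751e-01  2.216e-01 -2.000e-04 -8.000e-04] F [-0.2 -0.   0.3] T [-0.07 -0.01  0.02] gap 0.998
-0.0187
scene [[0.497, -0.408, 0.766, -0.275], [-0.868, -0.231, 0.44, -0.564], [-0.003, -0.883, -0.469, 0.588], [0.0, 0.0, 0.0, 1.0]] 490.6330630162861 -0.17786747056572688
cassette [(0.82, array([ 0.4254, -0.02  ,  0.0255]))]
lid_handle [(0.65, array([ 0.4903, -0.0077,  0.0693]))]
lock_grip [(0.69, array([0.6416, 0.0206, 0.0772]))]
wedge_grip [(0.84, array([ 0.6481, -0.1838,  0.009 ]))]
clamp_long_mid [(0.51, array([ 0.5611, -0.2902,  0.0091]))]
clamp_short_mid []
scissors_mid [(0.88, array([ 0.4835, -0.2892,  0.0063]))]
gallipot [(0.57, array([ 0.7003, -0.3457,  0.0285]))]
side [[0.981, -0.132, 0.144, 0.392], [-0.194, -0.572, 0.797, -0.867], [-0.023, -0.81, -0.586, 0.666], [0.0, 0.0, 0.0, 1.0]] 450.7861988661778 -0.03606102736755941
cassette [(0.97, array([ 0.5684, -0.0475,  0.0261]))]
lid_handle [(0.71, array([ 0.4994, -0.0133,  0.0715]))]
lock_grip [(0.69, array([ 0.5663, -0.2886,  0.0006])), (0.3, array([ 0.571 , -0.0468,  0.0257]))]
wedge_grip [(0.79, array([ 0.6483, -0.2016,  0.0042])), (0.3, array([ 0.6878, -0.3281,  0.0174]))]
clamp_long_mid [(0.71, array([ 0.566 , -0.2896,  0.0033])), (0.32, array([ 0.6883, -0.3266,  0.0179]))]
clamp_short_mid []
scissors_mid [(0.6, array([ 0.4861, -0.3033,  0.0058]))]
gallipot [(0.97, array([ 0.689 , -0.3229,  0.0199]))]
wrist [[0.432, -0.855, -0.287, 0.344], [-0.902, -0.41, -0.136, -0.528], [-0.001, 0.318, -0.948, 0.374], [0.0, 0.0, 0.0, 1.0]] 279.4974176231127 -0.035008879464198485
cassette []
lid_handle []
lock_grip []
wedge_grip []
clamp_long_mid []
clamp_short_mid []
scissors_mid []
gallipot []
t 1.35 pos [ 0.2701 -0.5636  0.2313] q [ 0.9751  0.2216  0.     -0.    ] F [ 0.3  0.8 -0.2] T [-0.08  0.02  0.02] gap 1.0
```

View pics/scene0.png

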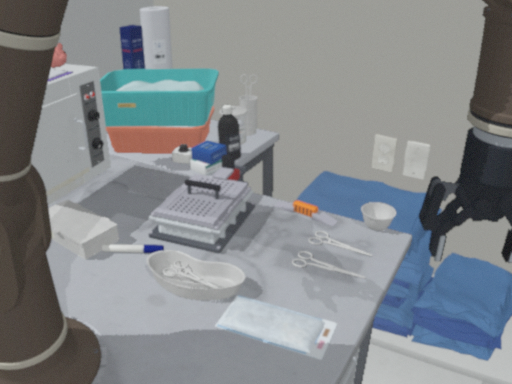

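View pics/side0.png

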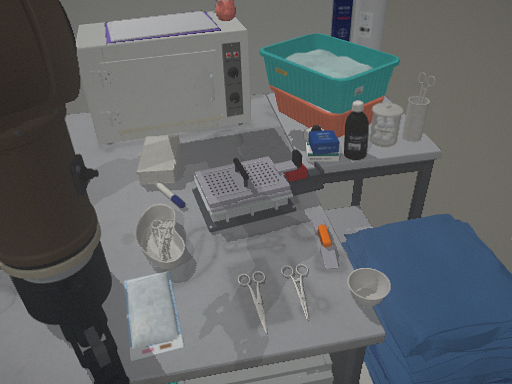

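```bash
python3 - <<'E'
import cv2
a=cv2.imread('pics/side0.png');cv2.imwrite('pics/s0c.png',cv2.resize(a[140:350,110:370],None,fx=3,fy=2.85,interpolation=cv2.INTER_CUBIC))
a=cv2.imread('pics/scene0.png');cv2.imwrite('pics/s0d.png',cv2.resize(a[150:320,130:400],None,fx=2.9,fy=2.9,interpolation=cv2.INTER_CUBIC))
E
```

```text
(no output)
```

View pics/s0c.png

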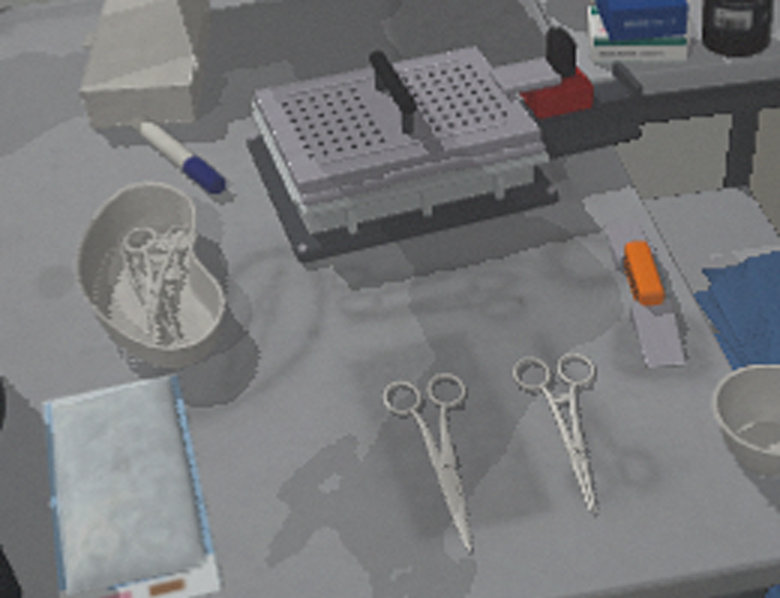

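View pics/s0d.png

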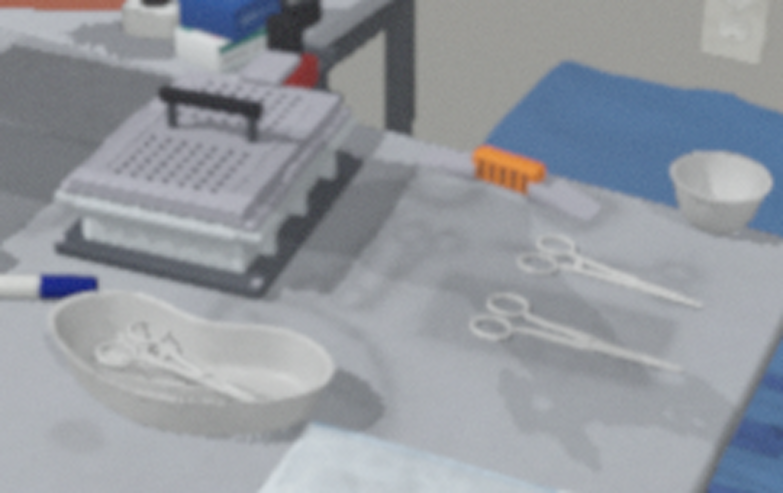

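Request:
{"method": "drive_tool", "body": {"targets": [[[0, 0, 0, 0.75, 1, 0.8, 85], [0, 0, 0, 0.75, 1, 0.8, 85], [0, 0, 0, 0.75, 1, 0.8, 85], [0, 0, 0, 0.75, 1, 0.8, 85], [0, 0, 0, 0.75, 1, 0.8, 85], [0, 0, 0, 0.75, 1, 0.8, 85], [0, 0, 0, 0.75, 1, 0.8, 85], [0, 0, 0, 0.75, 1, 0.8, 85]]]}}

```text
t: 2.15
ee_pos: [0.4206, -0.3625, 0.3923]
tool_rot: [0.975, 0.222, 0.0, 0.0]
wrist_force: [0.8, 0.2, 0.2]
finger_gap: 0.997
```

Request:
{"method": "drive_tool", "body": {"targets": [[[0, 0, -0.8, 1, 1, 0, 85], [0, 0, -0.8, 1, 1, 0, 85], [0, 0, -0.8, 1, 1, 0, 85], [0, 0, -0.8, 1, 0.5, 0, 85], [0, 0, 0, 1, 0, 0, 85], [0, 0, 0, 0, 0, 0, 85], [0, 0, 0, 0, 0, 0, 85]]]}}

```text
t: 2.85
ee_pos: [0.545, -0.2761, 0.3907]
tool_rot: [1.0, 0.0, -0.001, -0.0]
wrist_force: [-0.5, 0.1, -0.1]
finger_gap: 0.997
```

```bash
python3 - <<'E'
from h import *
st()
f=grab('wrist','w1')
for t in ['clamp_long_mid','clamp_short_mid','scissors_mid','gallipot','wedge_grip']:
    print(t,spot(f,'wrist',t)[:2])
E
```

```text
t 2.85 pos [ 0.545  -0.2761  0.3907] q [ 1.e+00  3.e-04 -6.e-04 -1.e-04] F [-0.5  0.1 -0.1] T [0.   0.02 0.02] gap 0.997
clamp_long_mid [(0.88, array([ 0.5708, -0.2806,  0.0042]))]
clamp_short_mid [(0.4, array([0.5131, 0.0028, 0.0667]))]
scissors_mid [(0.74, array([ 0.6522, -0.1829,  0.0144])), (0.57, array([ 0.4825, -0.296 ,  0.0043]))]
gallipot [(0.66, array([ 0.6932, -0.3495,  0.0131]))]
wedge_grip [(0.58, array([ 0.6529, -0.1795,  0.0076]))]
```

View pics/w1.png

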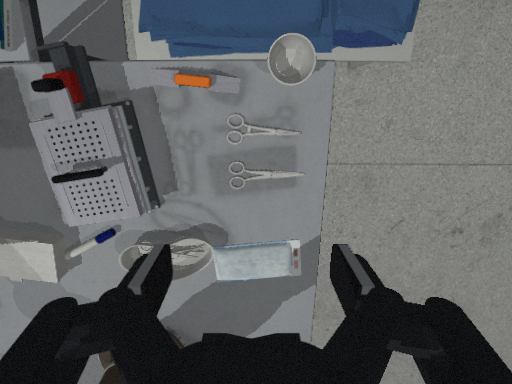

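Request:
{"method": "drive_tool", "body": {"targets": [[[0, 0, 0, 0, 1, 0, 85], [0, 0, 0, 0, 1, 0, 85], [0, 0, 0, 0, 1, 0, 85], [0, 0, 0, 0, 1, 0, 85], [0, 0, 0, 0, 1, 0, 85], [0, 0, 0, 0, 1, 0, 85], [0, 0, 0, 0, 0.8, 0, 85], [0, 0, 0, 0, 0, 0, 85]]]}}

```text
t: 3.95
ee_pos: [0.5449, -0.103, 0.3919]
tool_rot: [1.0, 0.002, 0.001, -0.001]
wrist_force: [-0.3, 0.5, 0.1]
finger_gap: 0.994
```

```bash
python3 - <<'E'
from h import *
st()
f=grab('wrist','w2')
cv2.imwrite('pics/w2b.png',cv2.resize(f['image'][:300,:,::-1],None,fx=1.56,fy=1.56,interpolation=cv2.INTER_CUBIC))
import pickle; pickle.dump(f,open('w2.pkl','wb'))
for t in ['cassette','lid_handle','lock_grip','wedge_grip']:
    print(t,spot(f,'wrist',t)[:2])
E
```

```text
t 3.95 pos [ 0.5449 -0.103   0.3919] q [ 1.0e+00  2.1e-03  5.0e-04 -5.0e-04] F [-0.3  0.5  0.1] T [-0.   -0.01  0.02] gap 0.994
cassette [(0.64, array([0.6359, 0.0196, 0.0475]))]
lid_handle [(0.63, array([0.511 , 0.0114, 0.0678])), (0.16, array([ 0.6547, -0.1712,  0.0093]))]
lock_grip [(0.89, array([0.6335, 0.023 , 0.0746]))]
wedge_grip [(0.69, array([ 0.6543, -0.1676,  0.0085]))]
```

View pics/w2b.png

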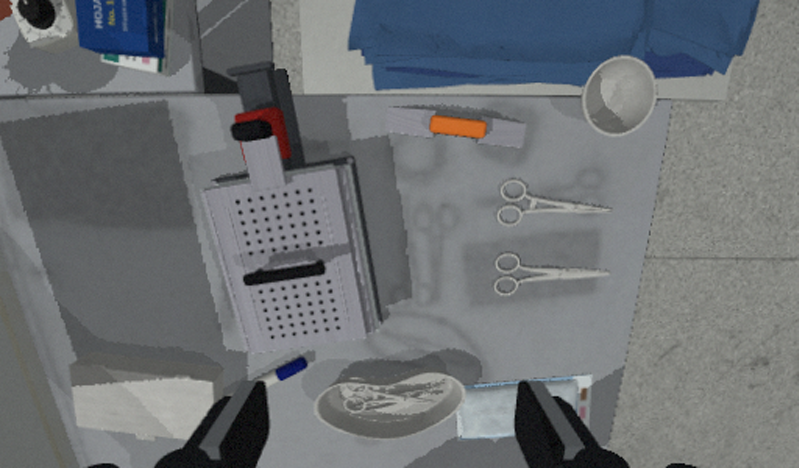

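```bash
python3 - <<'E'
from h import *
import pickle
f=pickle.load(open('w2.pkl','rb'))
a=f['image'][40:240,110:270,::-1]
b=cv2.resize(a,None,fx=3,fy=3,interpolation=cv2.INTER_CUBIC)
cv2.imwrite('pics/w2c.png',b)
for (u,v) in [(204,192),(333,168),(370,334),(246,352)]: print(at_z(f,u/1.56,v/1.56,.068).round(4))
for n in ['wrist']:
  for t,z in [('lid_handle',.102),('wedge_grip',.026),('lock_grip',.108)]:
    for s,m in mask(n,t)[:1]: print(t,s,m.sum(),axis(f,m,z))
E
```

```text
[0.5872 0.0951 0.068 ]
[ 0.6113 -0.042   0.068 ]
[ 0.4261 -0.0781  0.068 ]
[0.4022 0.0691 0.068 ]
lid_handle 0.6 9566 (((515.6736450195312, -0.7031936645507812), (178.72084045410156, 145.3521270751953), 9.152188301086426), array([ 0.5198385 , -0.00075027]))
wedge_grip 0.96 1314 (((654.392333984375, -172.49940490722656), (151.35304260253906, 27.507545471191406), 84.00909423828125), array([ 0.65457274, -0.1727839 ]))
lock_grip 0.92 1513 (((629.7685546875, 18.45459747314453), (72.09281158447266, 51.62042236328125), 9.36719036102295), array([0.63272525, 0.0176706 ]))
```

View pics/w2c.png

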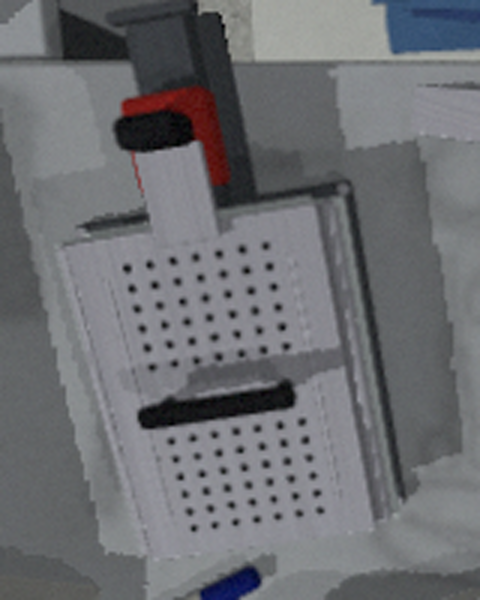

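```bash
python3 - <<'E'
from h import *
import pickle
f=pickle.load(open('w2.pkl','rb'))
P=[at_z(f,u/3+110,v/3+40,.068)[:2] for u,v in [(127,268),(267,246),(320,510),(194,528)]]
P=np.array(P);print(P.round(4),P.mean(0))
def ang(d): return np.degrees(np.arctan2(d[1],d[0]))
print(ang(P[0]-P[3]),ang(P[1]-P[2]),ang(P[0]-P[1])-90,ang(P[3]-P[2])-90, [np.linalg.norm(P[i]-P[(i+1)%4]) for i in range(4)])
H=np.array([at_z(f,u/3+110,v/3+40,.102)[:2] for u,v in [(139,417),(295,393)]]);print(H,H.mean(0),ang(H[0]-H[1])-90,np.linalg.norm(H[0]-H[1]))
# stand back right corner, front right corner crop
for u,v in [(350,185),(403,497),(80,228)]: print(at_z(f,u/3+110,v/3+40,.012).round(4))
# other cams
for n in ('scene','side'):
  g=grab(n,n+'1')
  C=P.mean(0); print(n,proj(g,[C[0],C[1],.0955]))
  for p in P: print(proj(g,[*p,.068]).round(1))
  for p in H: print('h',proj(g,[*p,.102]).round(1))
E
```

```text
[[ 0.577   0.0603]
 [ 0.5888 -0.0176]
 [ 0.434  -0.0412]
 [ 0.4217  0.0359]] [0.50538521 0.00936405]
8.93774402064886 8.662375665884172 8.60660417778547 9.015302704465157 [np.float64(0.07879376939491653), np.float64(0.15661377843323324), np.float64(0.07803982880063672), np.float64(0.1571729931161178)]
[[ 0.50158606  0.05022986]
 [ 0.51517129 -0.03467689]] [0.50837867 0.00777648] 9.090372373090602 0.08598671092641623
[ 0.6199 -0.0588  0.012 ]
[ 0.4205 -0.0897  0.012 ]
[0.5951 0.1063 0.012 ]
scene [201.80412593 185.71574167]
[202.  179.3]
[232.3 184.6]
[202.8 216.6]
[169.9 210. ]
h [185.7 179.7]
h [220.9 185.8]
side [239.92352126 168.54577519]
[265.7 163.3]
[277.5 180.1]
[212.8 194.7]
[204.1 176.7]
h [235.5 157.4]
h [247.2 176. ]
```

```bash
python3 - <<'E'
from h import *
P=np.array([[ 0.577,0.0603],[ 0.5888,-0.0176],[ 0.434,-0.0412],[ 0.4217,0.0359]])
H=np.array([[.50158,.05023],[.51517,-.03468]])
outs=[]
for n,(x0,y0) in (('scene',(145,165)),('side',(190,145))):
  g=grab(n); im=g['image'][:,:,::-1].copy(); a=im[y0:y0+90,x0:x0+125]; a=cv2.resize(a,None,fx=4.4,fy=4.4,interpolation=cv2.INTER_CUBIC)
  for p,z in [(p,.068) for p in P]+[(h,.102) for h in H]:
    q=(proj(g,[*p,z])-[x0,y0]+.5)*4.4; cv2.circle(a,(int(q[0]),int(q[1])),3,(0,0,255),-1)
  outs.append(a[:280 if n=='side' else 280])
cv2.imwrite('pics/ov.png',np.vstack(outs))
E
```

```text
(no output)
```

View pics/ov.png

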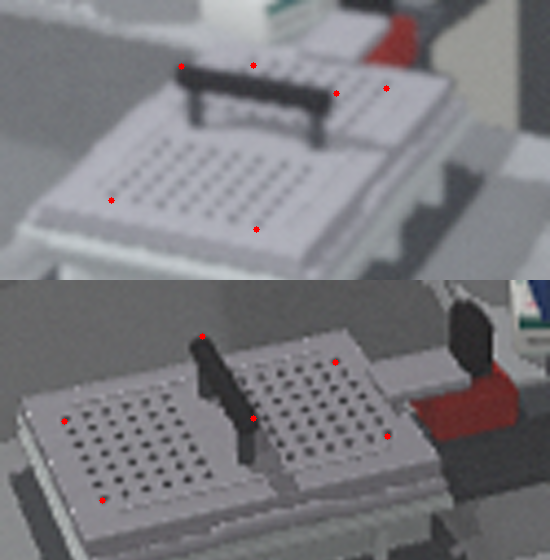

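```bash
python3 - <<'E'
from h import *
import pickle
s=st(); print(np.round(s['joint_positions'],3))
f=pickle.load(open('w2.pkl','rb'))
C=np.array([.507,.0085]);y=np.radians(8.9);M=np.array([[np.cos(y),-np.sin(y)],[np.sin(y),np.cos(y)]])
def loc(u,v,z): return (M.T@(at_z(f,u,v,z)[:2]-C)).round(4)
# grip top ends, w2c crop
for u,v in [(116,135),(190,127),(155,112),(155,150)]: print('grip',loc(u/3+110,v/3+40,.108), at_z(f,u/3+110,v/3+40,.108).round(4))
# rail end stop
for u,v in [(125,10),(105,12),(195,5)]: print('stop',loc(u/3+110,v/3+40,.06))
print('lid back',[loc(u/3+110,v/3+40,.068) for u,v in [(62,245),(318,203),(372,530),(148,556)]])
# wedge in w2b
for u,v in [(430,122),(434,137),(487,121),(484,137)]: print('wh',at_z(f,u/1.56,v/1.56,.026).round(4))
for u,v in [(388,108),(386,132),(525,124),(522,148)]: print('wtip',at_z(f,u/1.56,v/1.56,.001).round(4))
for u,v in [(0,96),(200,96),(660,96),(640,250)]: print('edge',at_z(f,u/1.56,v/1.56,0).round(3))
E
```

```text
t 4.55 pos [ 0.545  -0.1064  0.3912] q [ 1.e+00 -2.e-04 -0.e+00 -0.e+00] F [-0.3  0.4  0.1] T [ 0.   -0.01  0.03] gap 0.997
[ 0.303  0.213 -0.243  1.504  0.051  1.431 -1.514]
grip [0.1414 0.0151] [0.6444 0.0453 0.108 ]
grip [ 0.1393 -0.0211] [0.6479 0.0093 0.108 ]
grip [ 0.1485 -0.006 ] [0.6547 0.0255 0.108 ]
grip [ 0.1318 -0.0019] [0.6375 0.027  0.108 ]
stop [0.2044 0.0112]
stop [0.2052 0.0217]
stop [ 0.2008 -0.025 ]
lid back [array([0.0949, 0.0726]), array([ 0.0947, -0.0701]), array([-0.0974, -0.0665]), array([-0.094 ,  0.0729])]
wh [ 0.6587 -0.144   0.026 ]
wh [ 0.6433 -0.1489  0.026 ]
wh [ 0.6603 -0.2062  0.026 ]
wh [ 0.6437 -0.204   0.026 ]
wtip [ 0.675 -0.098  0.001]
wtip [ 0.6493 -0.0958  0.001 ]
wtip [ 0.6591 -0.2552  0.001 ]
wtip [ 0.6328 -0.2542  0.001 ]
edge [0.693 0.352 0.   ]
edge [0.688 0.115 0.   ]
edge [ 0.692 -0.408  0.   ]
edge [ 0.513 -0.416  0.   ]
```

Request:
{"method": "drive_tool", "body": {"targets": [[[0, 0, 1, 0.2, 0.43, -0.5, 0], [0, 0, 1, 0.2, 0.43, -0.5, 0], [0, 0, 1, 0.2, 0.43, -0.5, 0], [0, 0, 1, 0.2, 0.43, -0.5, 0], [0, 0, 1, 0.2, 0.43, -0.5, 0], [0, 0, 1, 0.2, 0.43, -0.5, 0], [0, 0, 1, 0.2, 0.43, -0.5, 0], [0, 0, 1, 0.2, 0.43, -0.5, 0]]]}}

```text
t: 5.35
ee_pos: [0.5852, -0.0198, 0.2908]
tool_rot: [0.847, 0.532, 0.0, 0.0]
wrist_force: [-0.8, 0.1, -0.3]
finger_gap: 0.003
```

Request:
{"method": "drive_tool", "body": {"targets": [[[0, 0, 1, 0.2, 0.43, -0.5, 0], [0, 0, 1, 0.2, 0.43, -0.5, 0], [0, 0, 1, 0.2, 0.43, -0.5, 0], [0, 0, 1, 0.2, 0.43, -0.5, 0], [0, 0, 0.36, 0, 0, -0.5, 0], [0, 0, 0, 0, 0, 0, 0], [0, 0, 0, 0, 0, 0, 0]]]}}

```text
t: 6.05
ee_pos: [0.6051, 0.0224, 0.2289]
tool_rot: [0.651, 0.759, -0.0, -0.0]
wrist_force: [-1.3, -0.2, -0.1]
finger_gap: 0.0
```

```bash
python3 - <<'E'
from h import *
s=st(); print(np.round(s['joint_positions'],3), R.from_quat(s['tool_rot']).as_matrix().round(3).tolist())
f=grab('wrist','w3')
E
```

```text
t 6.05 pos [0.6051 0.0224 0.2289] q [ 6.511e-01  7.590e-01 -2.000e-04 -2.000e-04] F [-1.3 -0.2 -0.1] T [-0.05  0.01  0.  ] gap 0.0
[ 0.288  0.439 -0.557  1.62   0.248  1.154 -0.175] [[-0.152, 0.988, -0.0], [0.988, 0.152, -0.0], [0.0, -0.0, -1.0]]
```

View pics/w3.png

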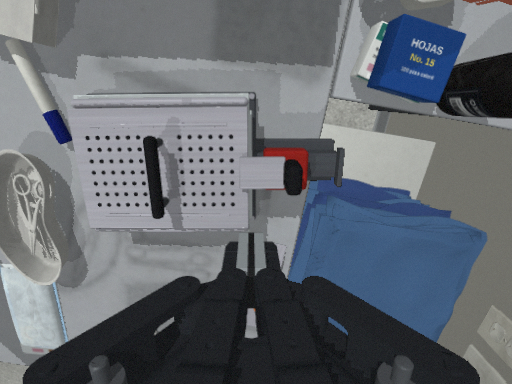

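Request:
{"method": "drive_tool", "body": {"targets": [[[0, 0, 0, 0, 0, -0.93, 0], [0, 0, 0, 0, 0, -0.93, 0], [0, 0, 0, 0, 0, -0.93, 0], [0, 0, 0, 0, 0, -0.93, 0], [0, 0, 0, 0, 0, -0.93, 0], [0, 0, 0, 0, 0, -0.93, 0], [0, 0, 0, 0, 0, 0, 0], [0, 0, 0, 0, 0, 0, 0]]]}}

```text
t: 6.9
ee_pos: [0.6055, 0.0227, 0.0902]
tool_rot: [0.651, 0.759, 0.0, 0.0]
wrist_force: [-0.1, -0.1, 0.3]
finger_gap: -0.001
```

Request:
{"method": "drive_tool", "body": {"targets": [[[0, 0, 0, 0.2, 0.03, 0, 0], [0, 0, 0, 0.3, 0.05, 0, 0], [0, 0, 0, 0.3, 0.05, 0, 0], [0, 0, 0, 0.3, 0.05, 0, 0], [0, 0, 0, 0.3, 0.05, 0, 0], [0, 0, 0, 0.3, 0.05, 0, 0], [0, 0, 0, 0.3, 0.05, 0, 0]]]}}

```text
t: 7.6
ee_pos: [0.6555, 0.031, 0.0892]
tool_rot: [0.65, 0.76, -0.0, -0.0]
wrist_force: [-3.6, -1.1, 3.2]
finger_gap: 0.002
```

Request:
{"method": "drive_tool", "body": {"targets": [[[0, 0, 0, 0.2, 0.03, 0, 0], [0, 0, 0, 0.2, 0.03, 0, 0], [0, 0, 0, 0.1, 0.015, 0, 0], [0, 0, 0, 0, 0, 0, 0]]]}}

```text
t: 8.0
ee_pos: [0.6622, 0.0321, 0.0891]
tool_rot: [0.65, 0.76, -0.005, -0.003]
wrist_force: [-23.7, -3.7, 18.8]
finger_gap: -0.001
```

Request:
{"method": "drive_tool", "body": {"targets": [[[0, 0, 0, -0.4, -0.06, 0, 0], [0, 0, 0, -0.8, -0.12, 0.2, 0], [0, 0, 0, -0.5, 0, 1, 0], [0, 0, 0, 0, 0, 1, 0], [0, 0, 0, 0, 0, 1, 0], [0, 0, 0, 0, 0, 1, 0], [0, 0, 0, 0, 0, 1, 0], [0, 0, 0, 0, 0, 0, 0]]]}}

```text
t: 8.8
ee_pos: [0.6277, 0.0294, 0.2233]
tool_rot: [0.65, 0.76, 0.003, 0.003]
wrist_force: [0.3, -0.8, -0.5]
finger_gap: -0.0
```

```bash
python3 - <<'E'
from h import *
st()
f=grab('wrist'); cv2.imwrite('pics/w4.png',cv2.resize(f['image'][60:260,60:400,::-1],None,fx=2.3,fy=2.3,interpolation=cv2.INTER_CUBIC))
import pickle; pickle.dump(f,open('w4.pkl','wb'))
g=grab('side'); cv2.imwrite('pics/s4.png',cv2.resize(g['image'][130:230,180:340,::-1],None,fx=5,fy=5,interpolation=cv2.INTER_CUBIC))
E
```

```text
t 8.8 pos [0.6277 0.0294 0.2233] q [0.6502 0.7598 0.003  0.0026] F [ 0.3 -0.8 -0.5] T [-0.    0.01  0.02] gap -0.0
```

View pics/w4.png

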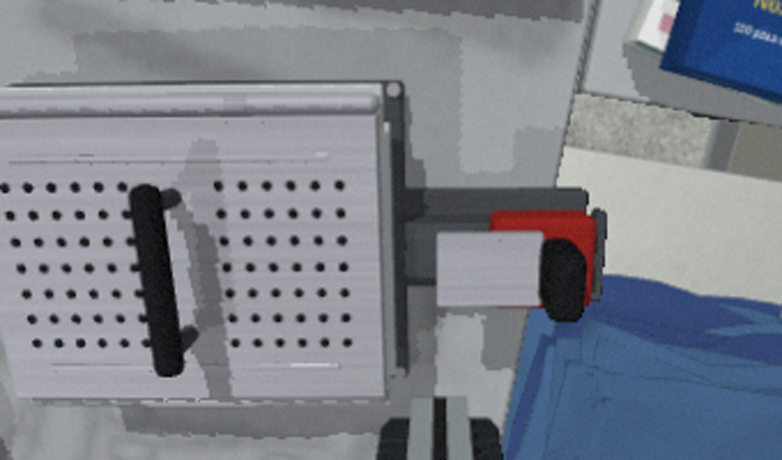

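View pics/s4.png

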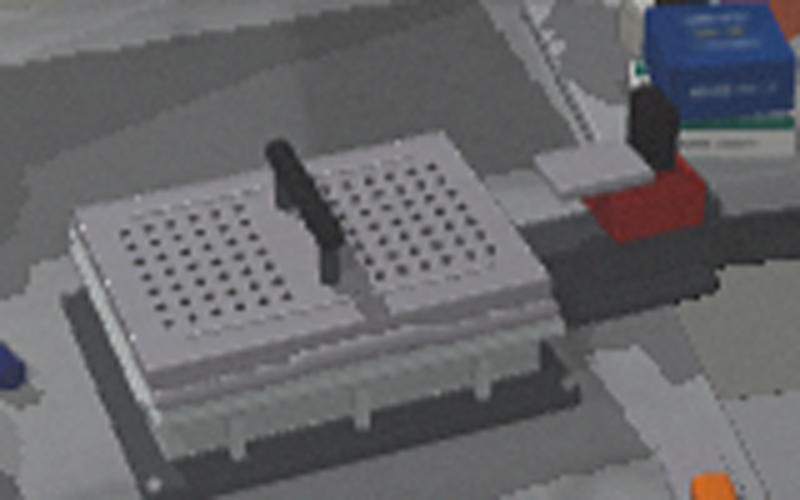

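Request:
{"method": "drive_tool", "body": {"targets": [[[0, 0, -0.2325, 0.125, -1, 0, 45], [0, 0, -0.2325, 0.125, -1, 0, 45], [0, 0, -0.2325, 0.125, -1, -0.5, 45], [0, 0, -0.2325, 0.125, -1, -0.5, 45], [0, 0, -0.2325, 0.125, -1, -0.5, 45], [0, 0, -0.2325, 0.125, -1, -0.5, 45], [0, 0, -0.2325, 0.125, -1, -0.5, 45], [0, 0, -0.2325, 0.125, -1, -0.4, 45]]]}}

```text
t: 9.7
ee_pos: [0.6498, -0.1737, 0.1451]
tool_rot: [0.744, 0.668, -0.0, -0.0]
wrist_force: [-0.8, -0.1, 0.6]
finger_gap: 0.528
```

Request:
{"method": "drive_tool", "body": {"targets": [[[0, 0, 0, 0, -0.16, 0, 45], [0, 0, 0, 0, 0, 0, 45], [0, 0, 0, 0, 0, 0, 45]]]}}

```text
t: 10.0
ee_pos: [0.6505, -0.1744, 0.1472]
tool_rot: [0.743, 0.67, 0.001, -0.0]
wrist_force: [-0.2, 0.9, -0.1]
finger_gap: 0.526
```

```bash
python3 - <<'E'
from h import *
st()
f=grab('wrist','w5')
import pickle; pickle.dump(f,open('w5.pkl','wb'))
print(spot(f,'wrist','wedge_grip'))
for s,m in mask('wrist','wedge_grip')[:1]: print(s,m.sum(),axis(f,m,.01))
im=f['image'].astype(int); o=(im[:,:,0]>150)&(im[:,:,2]<80)&(im[:,:,1]<160)
n,l,stt,c=cv2.connectedComponentsWithStats(o.astype(np.uint8)); k=1+np.argmax(stt[1:,4]); print(stt[k]); print(axis(f,l==k,.026))
E
```

```text
t 10.0 pos [ 0.6505 -0.1744  0.1472] q [ 7.428e-01  6.695e-01  7.000e-04 -1.000e-04] F [-0.2  0.9 -0.1] T [ 0.01 -0.01  0.04] gap 0.526
[(0.68, array([ 0.6523, -0.1571,  0.0116])), (0.25, array([ 0.6755, -0.357 ,  0.0148]))]
0.95 3475 (((655.4494018554688, -172.41262817382812), (154.97164916992188, 29.105886459350586), 83.39685821533203), array([ 0.6562772 , -0.16616797]))
[ 247  152   18   61 1018]
(((655.490234375, -173.11460876464844), (61.78896713256836, 16.460857391357422), 83.79444885253906), array([ 0.65539139, -0.17220453]))
```

View pics/w5.png

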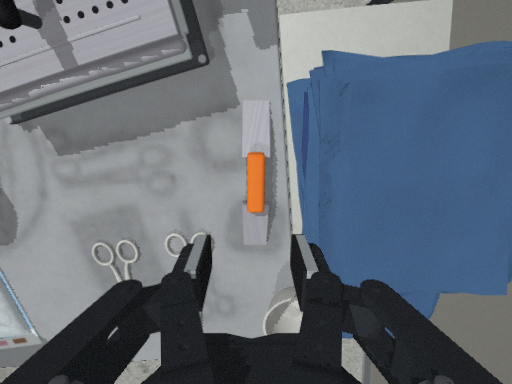

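Request:
{"method": "drive_tool", "body": {"targets": [[[0, 0, -0.05, 0.2, 0, -0.9, 45], [0, 0, 0, 0, 0, -0.9, 45], [0, 0, 0, 0, 0, -0.9, 45], [0, 0, 0, 0, 0, -0.9, 45], [0, 0, 0, 0, 0, -0.9, 45], [0, 0, 0, 0, 0, -0.7, 45], [0, 0, 0, 0, 0, -0.46, 45], [0, 0, 0, 0, 0, 0, 45]]]}}

```text
t: 10.95
ee_pos: [0.6542, -0.175, 0.0038]
tool_rot: [0.745, 0.667, -0.001, -0.001]
wrist_force: [-0.6, 0.6, -0.3]
finger_gap: 0.525
```

Request:
{"method": "drive_tool", "body": {"targets": [[[0, 0, 0, 0, 0, 0, 30], [0, 0, 0, 0, 0, 0, 10], [0, 0, 0, 0, 0, 0, 5], [0, 0, 0, 0, 0, 0, 5], [0, 0, 0, 0, 0, 0, 5]]]}}

```text
t: 11.45
ee_pos: [0.6561, -0.1757, 0.0068]
tool_rot: [0.745, 0.667, 0.001, 0.001]
wrist_force: [-0.8, -0.1, 6.5]
finger_gap: 0.194
```

Request:
{"method": "drive_tool", "body": {"targets": [[[0, 0, 0, 0, 0, 0.3, 0], [0, 0, 0, 0, 0, 0.7, 0], [0, 0, 0.3, 0, 0, 0.9, 0], [0, 0, 0.4, 0, 0, 0.9, 0], [0, 0, 0.4, 0, 0, 0.9, 0], [0, 0, 0.4, 0, 0, 0.5, 0], [0, 0, 0.41, 0, 0, 0, 0], [0, 0, 0, 0, 0, 0, 0]]]}}

```text
t: 12.25
ee_pos: [0.6553, -0.1758, 0.112]
tool_rot: [0.65, 0.76, 0.0, 0.001]
wrist_force: [0.4, -0.2, -1.5]
finger_gap: 0.198
```

```bash
python3 - <<'E'
from h import *
s=st();print(R.from_quat(s['tool_rot']).as_matrix().round(4).tolist())
f=grab('wrist','w6')
import pickle; pickle.dump(f,open('w6.pkl','wb'))
g=grab('side'); cv2.imwrite('pics/s6.png',cv2.resize(g['image'][150:300,220:380,::-1],None,fx=4.5,fy=4,interpolation=cv2.INTER_CUBIC))
E
```

```text
t 12.25 pos [ 0.6553 -0.1758  0.112 ] q [6.500e-01 7.599e-01 3.000e-04 7.000e-04] F [ 0.4 -0.2 -1.5] T [ 0.01 -0.    0.01] gap 0.198
[[-0.155, 0.9879, 0.0015], [0.9879, 0.155, -0.0005], [-0.0007, 0.0014, -1.0]]
```

View pics/w6.png

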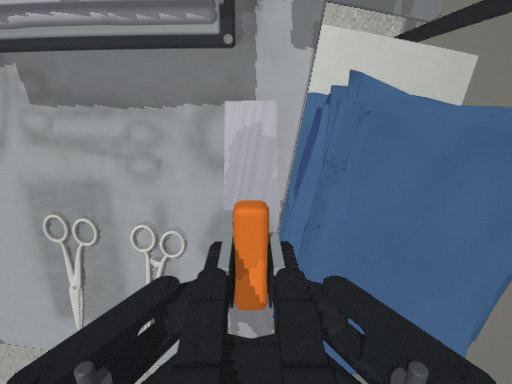

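View pics/s6.png

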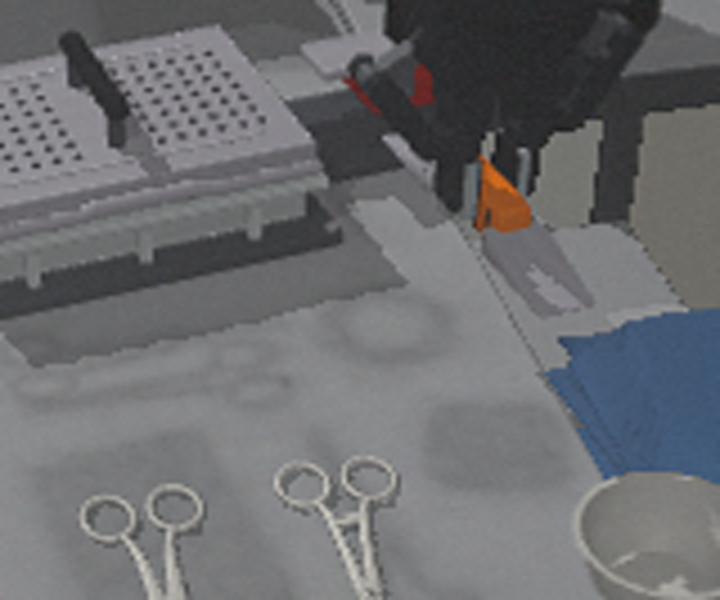

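```bash
python3 - <<'E'
from h import *
import pickle
f=pickle.load(open('w6.pkl','rb'))
C=np.array([.5065,.0085]);y=np.radians(8.9);M=np.array([[np.cos(y),-np.sin(y)],[np.sin(y),np.cos(y)]])
T=np.array([.6553,-.1758])
a=f['image'][85:220,200:300,::-1]; cv2.imwrite('pics/w6c.png',cv2.resize(a,None,fx=5,fy=4.4,interpolation=cv2.INTER_CUBIC))
for u,v in [(224,101.5),(277,100.5)]:
  p=at_z(f,u,v,.112-.0068+.0015); print(p.round(4), (M.T@(p[:2]-T)).round(4))
print('tcp local',M.T@(T-C))
print('orange', [ (M.T@(at_z(f,u,v,.112-.0068+.026)[:2]-T)).round(4) for u,v in [(234,203),(268,203),(236,308),(267,308)]])
E
```

```text
[ 0.6299 -0.0989  0.1067] [-0.0132  0.0799]
[ 0.6563 -0.0943  0.1067] [0.0136 0.0804]
tcp local [ 0.1184953  -0.20510191]
orange [array([-0.0076,  0.0344]), array([0.0084, 0.0344]), array([-0.0078, -0.027 ]), array([ 0.0092, -0.027 ])]
```

Request:
{"method": "drive_tool", "body": {"targets": [[[0, 0, 0, -0.8, 0, 0, 0], [0, 0, 0, -0.8, 0, 0, 0], [0, 0, 0, -0.8, 0, 0, 0], [0, 0, 0, -0.8, 0, 0, 0], [0, 0, 0, -0.8, 0.06, 0, 0], [0, 0, 0, -0.8, 0, -0.5, 0], [0, 0, 0, 0, 0, -0.9, 0], [0, 0, 0, 0, 0, -0.4, 0]]]}}

```text
t: 13.15
ee_pos: [0.5336, -0.1742, 0.064]
tool_rot: [0.651, 0.759, -0.001, -0.001]
wrist_force: [-0.4, 0.2, -1.3]
finger_gap: 0.197
```

Request:
{"method": "drive_tool", "body": {"targets": [[[0, 0, 0, 0, 0, 0, 0], [0, 0, 0, 0, 0, 0, 0], [0, 0, 0, 0, 0, 0, 0]]]}}

```text
t: 13.45
ee_pos: [0.5359, -0.1739, 0.066]
tool_rot: [0.65, 0.76, 0.0, 0.0]
wrist_force: [0.1, 1.0, -0.7]
finger_gap: 0.195
```

```bash
python3 - <<'E'
from h import *
C=np.array([.5065,.0085]);y=np.radians(8.9);M=np.array([[np.cos(y),-np.sin(y)],[np.sin(y),np.cos(y)]])
s=st();print('local',M.T@(np.array(s['ee_pos'][:2])-C))
f=grab('wrist');import pickle; pickle.dump(f,open('w7.pkl','wb'))
cv2.imwrite('pics/w7.png',cv2.resize(f['image'][:330,100:400,::-1],None,fx=2,fy=1.8,interpolation=cv2.INTER_CUBIC))
g=grab('side'); cv2.imwrite('pics/s7.png',cv2.resize(g['image'][120:270,170:330,::-1],None,fx=4.5,fy=4,interpolation=cv2.INTER_CUBIC))
E
```

```text
t 13.45 pos [ 0.5359 -0.1739  0.066 ] q [6.502e-01 7.597e-01 4.000e-04 5.000e-04] F [ 0.1  1.  -0.7] T [ 0.01 -0.09 -0.06] gap 0.195
local [ 0.0008719  -0.18474942]
```

View pics/w7.png

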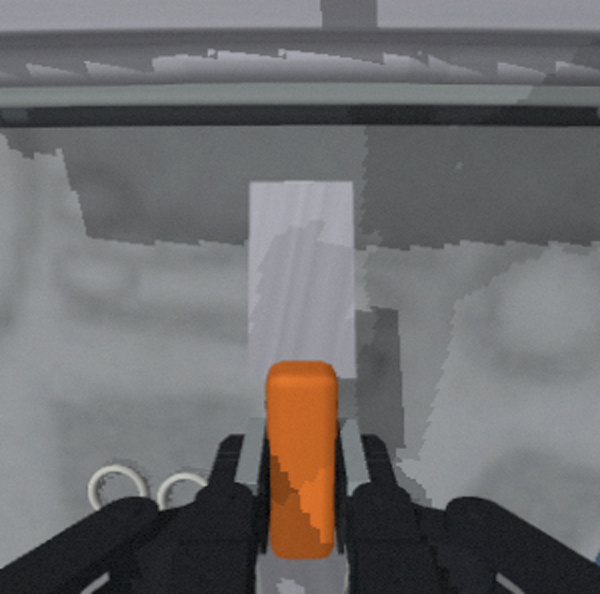

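View pics/s7.png

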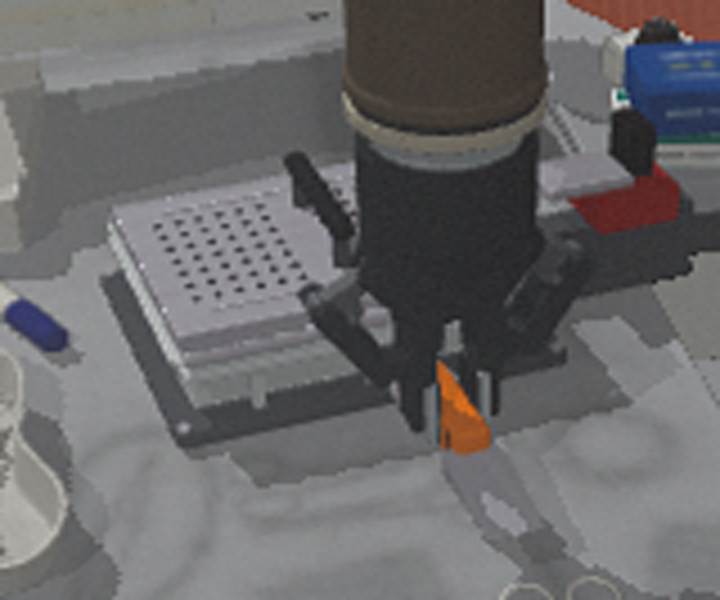

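```bash
python3 - <<'E'
from h import *
import pickle
f=pickle.load(open('w7.pkl','rb'))
C=np.array([.5065,.0085]);y=np.radians(8.9);M=np.array([[np.cos(y),-np.sin(y)],[np.sin(y),np.cos(y)]])
for n,u,v,z in [('tip',250,182,.0607),('tip',353,182,.0607),('flange edge',300,104,.05),('rim edge',300,84,.0575),('rim top in',300,52,.0625),('plate edge',300,30,.068)]:
  print(n,(M.T@(at_z(f,100+u/2,v/1.8,z)[:2]-C)).round(4))
a=f['image'][10:110,200:300,::-1]; cv2.imwrite('pics/w7c.png',cv2.resize(a,None,fx=6,fy=6,interpolation=cv2.INTER_CUBIC))
E
```

```text
tip [-0.0118 -0.1047]
tip [ 0.0143 -0.1047]
flange edge [ 0.0009 -0.0832]
rim edge [ 0.0009 -0.0791]
rim top in [ 0.001  -0.0723]
plate edge [ 0.001  -0.0685]
```

View pics/w7c.png

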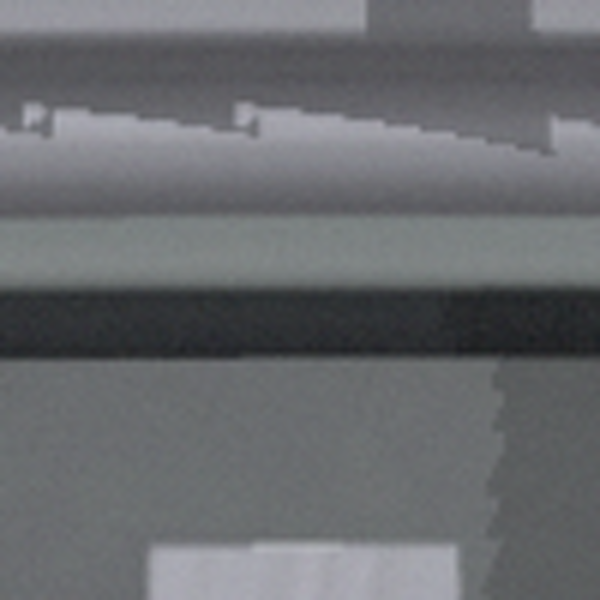

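Request:
{"method": "drive_tool", "body": {"targets": [[[0, 0, 0, -0.035, 0.23, 0, 0], [0, 0, 0, -0.035, 0.23, 0, 0], [0, 0, 0, -0.035, 0.23, 0, 0], [0, 0, 0, -0.04, 0.235, 0, 0], [0, 0, 0, 0, 0, 0, 0], [0, 0, 0, 0, 0, 0, 0], [0, 0, 0, 0, 0, 0, 0]]]}}

```text
t: 14.25
ee_pos: [0.5314, -0.1512, 0.0653]
tool_rot: [0.65, 0.76, -0.0, 0.0]
wrist_force: [0.9, 0.4, -1.6]
finger_gap: 0.194
```

```bash
cat >> h.py <<'E'
C=np.array([.5065,.0085]);_y=np.radians(8.9);M=np.array([[np.cos(_y),-np.sin(_y)],[np.sin(_y),np.cos(_y)]])
def loc(): s=st(); p=M.T@(np.array(s['ee_pos'][:2])-C); print('local',p.round(4)); return s
E
python3 - <<'E'
from h import *
s=loc()
f=grab('wrist');import pickle; pickle.dump(f,open('w8.pkl','wb'))
a=f['image'][10:110,200:300,::-1]; cv2.imwrite('pics/w8c.png',cv2.resize(a,None,fx=6,fy=6,interpolation=cv2.INTER_CUBIC))
E
```

```text
t 14.25 pos [ 0.5314 -0.1512  0.0653] q [ 6.503e-01  7.597e-01 -1.000e-04  1.000e-04] F [ 0.9  0.4 -1.6] T [ 0.04 -0.02  0.03] gap 0.194
local [-1.000e-04 -1.616e-01]
```

View pics/w8c.png

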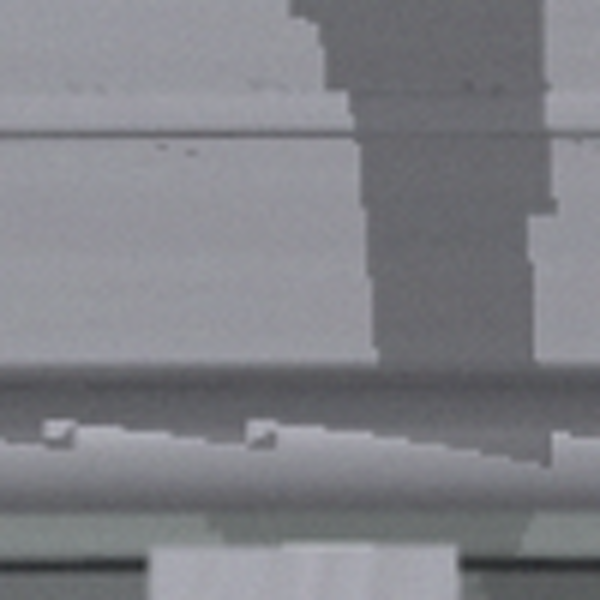

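```bash
python3 - <<'E'
from h import *
import pickle
f=pickle.load(open('w8.pkl','rb'))
for n,u,v,z in [('tip',300,545,.0607),('flange edge',100,562,.05),('rim edge',100,513,.0575),('rim edge',100,513,.0545)]:
  print(n,(M.T@(at_z(f,200+u/6,10+v/6,z)[:2]-C)).round(4))
E
```

```text
tip [-0.     -0.0815]
flange edge [-0.0181 -0.083 ]
rim edge [-0.0171 -0.0788]
rim edge [-0.0174 -0.0788]
```

Request:
{"method": "drive_tool", "body": {"targets": [[[0, 0, 0, 0, 0.03, -0.12, 0], [0, 0, 0, 0, 0, -0.12, 0], [0, 0, 0, 0, 0, -0.04, 0], [0, 0, 0, 0, 0, -0.02, 0], [0, 0, 0, 0, 0, 0, 0], [0, 0, 0, 0, 0, 0, 0]]]}}

```text
t: 14.9
ee_pos: [0.5315, -0.1502, 0.0578]
tool_rot: [0.65, 0.76, 0.0, 0.0]
wrist_force: [0.4, 0.7, -1.1]
finger_gap: 0.192
```

Request:
{"method": "drive_tool", "body": {"targets": [[[0, 0, 0, 0, 0, -0.02, 0], [0, 0, 0, 0, 0, -0.02, 0], [0, 0, 0, 0, 0, 0, 0]]]}}

```text
t: 15.2
ee_pos: [0.5314, -0.1501, 0.0568]
tool_rot: [0.65, 0.76, 0.0, -0.0]
wrist_force: [0.3, -0.4, -1.4]
finger_gap: 0.199
```

Request:
{"method": "drive_tool", "body": {"targets": [[[0, 0, 0, 0, 0, -0.02, 0], [0, 0, 0, 0, 0, -0.02, 0], [0, 0, 0, 0, 0, 0, 0]]]}}

```text
t: 15.5
ee_pos: [0.5316, -0.1502, 0.0561]
tool_rot: [0.65, 0.76, 0.0, 0.0]
wrist_force: [-1.4, 0.2, 3.5]
finger_gap: 0.194
```

Request:
{"method": "drive_tool", "body": {"targets": [[[0, 0, 0, 0, 0, -0.02, 0], [0, 0, 0, 0, 0, -0.02, 0], [0, 0, 0, 0, 0, 0, 0]]]}}

```text
t: 15.8
ee_pos: [0.5318, -0.1503, 0.0553]
tool_rot: [0.65, 0.76, 0.0, 0.0]
wrist_force: [-1.8, -1.1, 8.1]
finger_gap: 0.194
```

Request:
{"method": "drive_tool", "body": {"targets": [[[0, 0, 0, 0, 0, 0.03, 0], [0, 0, 0, -0.012, 0.08, 0, 0], [0, 0, 0, -0.012, 0.08, 0, 0], [0, 0, 0, -0.012, 0.08, 0, 0], [0, 0, 0, -0.012, 0.08, 0, 0], [0, 0, 0, 0, 0, 0, 0]]]}}

```text
t: 16.4
ee_pos: [0.5307, -0.1416, 0.0559]
tool_rot: [0.65, 0.76, 0.0, 0.0]
wrist_force: [-1.0, -0.2, 5.1]
finger_gap: 0.192
```

```bash
python3 - <<'E'
from h import *
s=loc()
f=grab('wrist')
a=f['image'][10:130,190:310,::-1]; cv2.imwrite('pics/w9c.png',cv2.resize(a,None,fx=5,fy=5,interpolation=cv2.INTER_CUBIC))
E
```

```text
t 16.4 pos [ 0.5307 -0.1416  0.0559] q [6.501e-01 7.598e-01 4.000e-04 3.000e-04] F [-1.  -0.2  5.1] T [ 0.4   0.06 -0.04] gap 0.192
local [ 0.0007 -0.1521]
```

View pics/w9c.png

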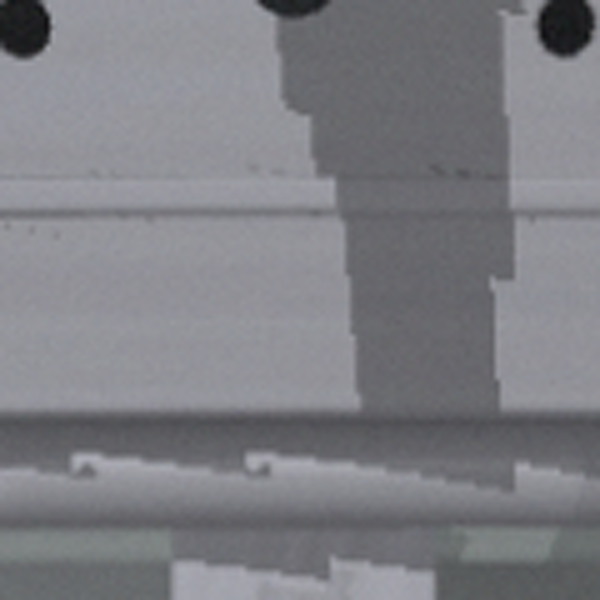

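Request:
{"method": "drive_tool", "body": {"targets": [[[0, 0, 0, -0.018, 0.118, 0, 0], [0, 0, 0, -0.018, 0.118, 0, 0], [0, 0, 0, -0.018, 0.118, 0, 0], [0, 0, 0, -0.018, 0.118, 0, 0], [0, 0, 0, 0, 0, 0, 0], [0, 0, 0, 0, 0, 0, 0]]]}}

```text
t: 17.05
ee_pos: [0.5299, -0.137, 0.0567]
tool_rot: [0.652, 0.758, -0.002, 0.004]
wrist_force: [2.2, -19.3, 7.7]
finger_gap: 0.197
```

```bash
python3 - <<'E'
from h import *
s=loc()
E
```

```text
t 17.05 pos [ 0.5299 -0.137   0.0567] q [ 0.6519  0.7583 -0.0017  0.0038] F [  2.2 -19.3   7.7] T [-3.67 -0.46  0.06] gap 0.197
local [ 0.0006 -0.1474]
```

Request:
{"method": "drive_tool", "body": {"targets": [[[0, 0, 0, -0.012, 0.08, 0, 0], [0, 0, 0, 0, 0, 0, 0], [0, 0, 0, 0, 0, 0, 0]]]}}

```text
t: 17.35
ee_pos: [0.5298, -0.1369, 0.0569]
tool_rot: [0.652, 0.758, -0.002, 0.005]
wrist_force: [2.9, -22.9, 7.6]
finger_gap: 0.194
```

Request:
{"method": "drive_tool", "body": {"targets": [[[0, 0, 0, -0.012, 0.08, 0, 0], [0, 0, 0, 0, 0, 0, 0], [0, 0, 0, 0, 0, 0, 0]]]}}

```text
t: 17.65
ee_pos: [0.5297, -0.1367, 0.0571]
tool_rot: [0.653, 0.757, -0.003, 0.005]
wrist_force: [3.5, -29.5, 8.0]
finger_gap: 0.194
```

```bash
python3 - <<'E'
from h import *
s=loc()
f=grab('wrist')
a=f['image'][10:330,130:370,::-1]; cv2.imwrite('pics/w10c.png',cv2.resize(a,None,fx=2.4,fy=1.8,interpolation=cv2.INTER_CUBIC))
E
```

```text
t 17.65 pos [ 0.5297 -0.1367  0.0571] q [ 0.6529  0.7574 -0.0028  0.0055] F [  3.5 -29.5   8. ] T [-5.75 -0.68  0.05] gap 0.194
local [ 0.0004 -0.1471]
```

View pics/w10c.png

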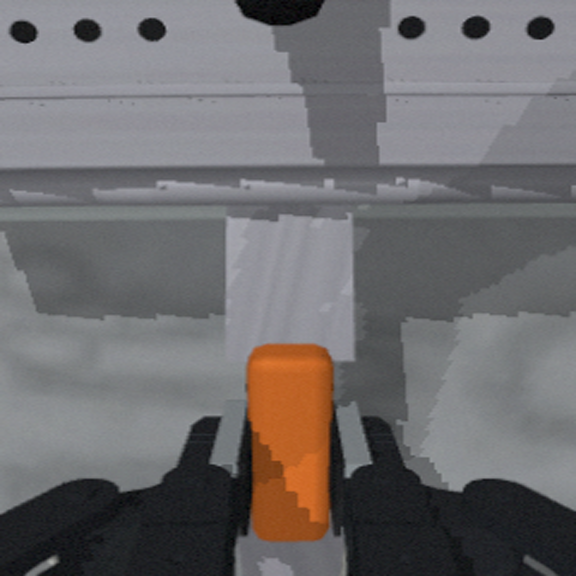

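Request:
{"method": "drive_tool", "body": {"targets": [[[0, 0, 0, 0.03, -0.2, 0, 0], [0, 0, 0, 0.03, -0.2, 0, 0], [0, 0, 0, 0, 0, 0, 0]]]}}

```text
t: 18.0
ee_pos: [0.53, -0.1378, 0.056]
tool_rot: [0.651, 0.759, -0.0, 0.001]
wrist_force: [0.0, -6.2, 7.6]
finger_gap: 0.199
```

```bash
python3 - <<'E'
from h import *
s=loc(); print((R.from_quat(s['tool_rot'])*R.from_quat([.65,.76,0,0]).inv()).as_rotvec(degrees=True))
g=grab('side');cv2.imwrite('pics/s10.png',cv2.resize(g['image'][120:270,170:330,::-1],None,fx=4.5,fy=4,interpolation=cv2.INTER_CUBIC))
g=grab('scene');cv2.imwrite('pics/c10.png',cv2.resize(g['image'][150:290,140:320,::-1],None,fx=4.4,fy=4.2,interpolation=cv2.INTER_CUBIC))
E
```

```text
t 18.0 pos [ 0.53   -0.1378  0.056 ] q [ 0.6507  0.7593 -0.      0.001 ] F [ 0.  -6.2  7.6] T [-0.92 -0.13 -0.03] gap 0.199
local [ 0.0006 -0.1482]
[-0.07564416 -0.08697732 -0.11694788]
```

View pics/c10.png

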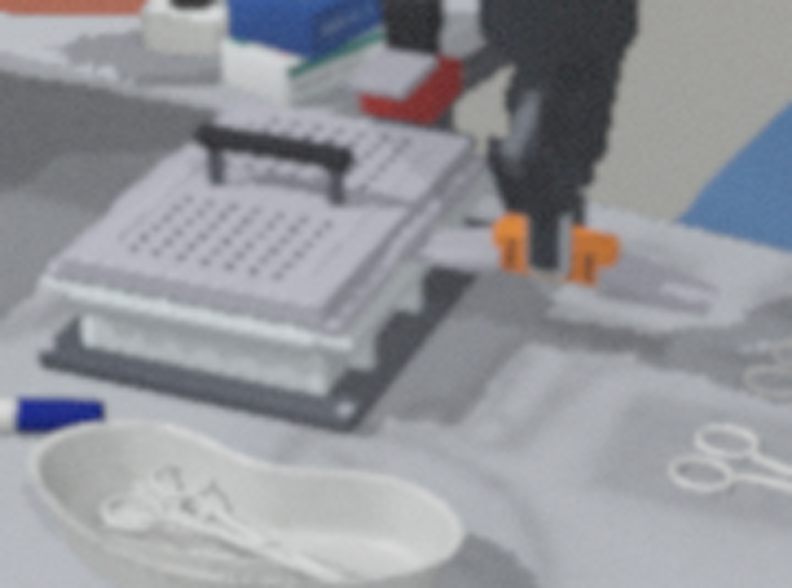

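View pics/s10.png

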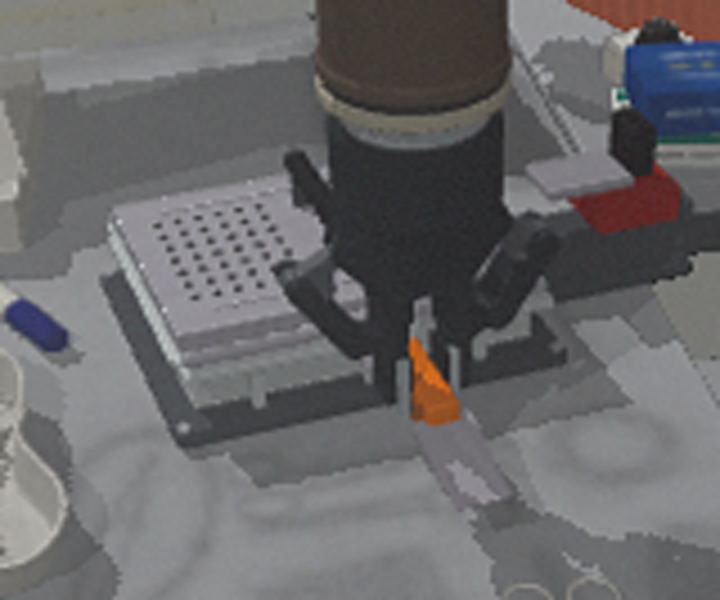

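Request:
{"method": "drive_tool", "body": {"targets": [[[0, 0, 0, 0, 0, 0.03, 0], [0, 0, 0, 0, 0, 0.02, 0], [0, 0, 0, 0, 0, 0, 0], [0, 0, 0, 0, 0, 0, 0]]]}}

```text
t: 18.5
ee_pos: [0.5298, -0.1375, 0.0567]
tool_rot: [0.65, 0.76, -0.0, 0.001]
wrist_force: [2.6, -5.1, 0.4]
finger_gap: 0.196
```

Request:
{"method": "drive_tool", "body": {"targets": [[[0, 0, 0, -0.015, 0.1, 0, 0], [0, 0, 0, -0.015, 0.1, 0, 0], [0, 0, 0, 0, 0, 0, 0]]]}}

```text
t: 18.8
ee_pos: [0.5295, -0.137, 0.0572]
tool_rot: [0.652, 0.759, -0.002, 0.003]
wrist_force: [3.7, -17.1, 0.9]
finger_gap: 0.2
```

Request:
{"method": "drive_tool", "body": {"targets": [[[0, 0, 0, 0.015, -0.1, 0, 0], [0, 0, 0, 0.015, -0.1, 0, 0], [0, 0, 0, 0, 0, 0.03, 0], [0, 0, 0, 0, 0, 0.03, 0], [0, 0, 0, 0, 0, 0, 0], [0, 0, 0, 0, 0, 0, 0]]]}}

```text
t: 19.4
ee_pos: [0.5294, -0.1373, 0.0575]
tool_rot: [0.65, 0.76, -0.0, 0.0]
wrist_force: [4.8, -5.4, -7.3]
finger_gap: 0.189
```

Request:
{"method": "drive_tool", "body": {"targets": [[[0, 0, 0, -0.015, 0.1, 0, 0], [0, 0, 0, -0.015, 0.1, 0, 0], [0, 0, 0, 0, 0, 0, 0]]]}}

```text
t: 19.7
ee_pos: [0.529, -0.1368, 0.0581]
tool_rot: [0.651, 0.759, -0.002, 0.002]
wrist_force: [4.6, -18.5, -4.8]
finger_gap: 0.196
```

Request:
{"method": "drive_tool", "body": {"targets": [[[0, 0, 0, 0, 0, -0.04, 0], [0, 0, 0, -0.015, 0.1, 0, 0], [0, 0, 0, -0.015, 0.1, 0, 0], [0, 0, 0, 0, 0, 0, 0]]]}}

```text
t: 20.1
ee_pos: [0.5274, -0.1282, 0.0569]
tool_rot: [0.651, 0.759, -0.001, 0.0]
wrist_force: [2.0, -6.9, -1.9]
finger_gap: 0.194
```

Request:
{"method": "drive_tool", "body": {"targets": [[[0, 0, 0, -0.015, 0.1, 0, 0], [0, 0, 0, 0, 0, 0, 0], [0, 0, 0, 0, 0, 0, 0]]]}}

```text
t: 20.4
ee_pos: [0.5268, -0.1247, 0.0568]
tool_rot: [0.65, 0.76, -0.001, -0.0]
wrist_force: [1.0, -5.8, -2.4]
finger_gap: 0.194
```

```bash
python3 - <<'E'
from h import *
s=loc()
f=grab('wrist','w11')
g=grab('side');cv2.imwrite('pics/s11.png',cv2.resize(g['image'][120:270,170:330,::-1],None,fx=4.5,fy=4,interpolation=cv2.INTER_CUBIC))
g=grab('scene');cv2.imwrite('pics/c11.png',cv2.resize(g['image'][150:290,140:320,::-1],None,fx=4.4,fy=4.2,interpolation=cv2.INTER_CUBIC))
E
```

```text
t 20.4 pos [ 0.5268 -0.1247  0.0568] q [ 6.503e-01  7.597e-01 -8.000e-04 -1.000e-04] F [ 1.  -5.8 -2.4] T [-1.32 -0.24 -0.02] gap 0.194
local [-0.0006 -0.1348]
```

View pics/c11.png

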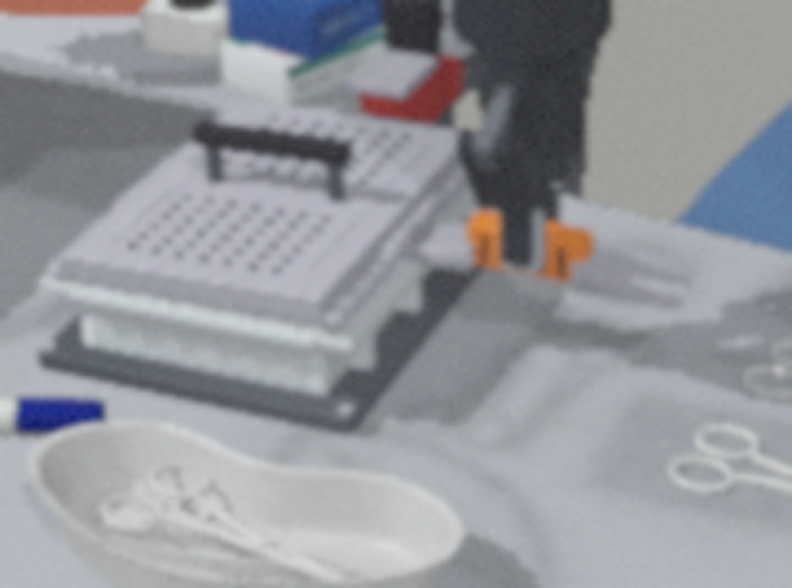

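View pics/w11.png

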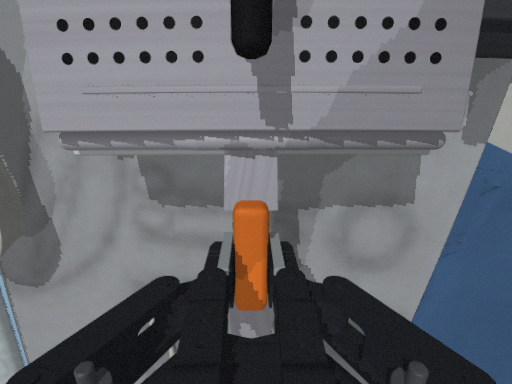

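```bash
python3 - <<'E'
from h import *
g=grab('side')
for u,v in [(97,137),(248,125),(140,180),(180,180),(145,140),(265,95)]: print(u,v,at_z(g,u,v,0).round(3))
E
```

```text
97 137 [0.12  0.436 0.   ]
248 125 [0.59  0.401 0.   ]
140 180 [0.257 0.162 0.   ]
180 180 [0.361 0.137 0.   ]
145 140 [0.268 0.38  0.   ]
265 95 [0.689 0.614 0.   ]
```

Request:
{"method": "drive_tool", "body": {"targets": [[[0, 0, 0, 0.03, -0.2, 0, 0], [0, 0, 0, 0.06, -0.4, 0, 0], [0, 0, 0, 0.09, -0.6, 0, 0], [0, 0, 0, 0.12, -0.8, 0, 0], [0, 0, 0, 0, 0, 0.5, 0], [0, 0, 0, 0, 0, 0.9, 0], [0, 0, 0, 0, 0, 0.9, 0], [0, 0, 0, 0, 0, 0.9, 0]]]}}

```text
t: 21.4
ee_pos: [0.5347, -0.174, 0.1383]
tool_rot: [0.65, 0.76, 0.0, -0.0]
wrist_force: [-0.3, -0.8, -1.7]
finger_gap: 0.193
```

```bash
python3 - <<'E'
from h import *
s=loc()
f=grab('wrist','w12')
g=grab('side');cv2.imwrite('pics/s12.png',cv2.resize(g['image'][120:270,170:330,::-1],None,fx=4.5,fy=4,interpolation=cv2.INTER_CUBIC))
g=grab('scene');cv2.imwrite('pics/c12.png',cv2.resize(g['image'][150:290,140:320,::-1],None,fx=4.4,fy=4.2,interpolation=cv2.INTER_CUBIC))
E
```

```text
t 21.4 pos [ 0.5347 -0.174   0.1383] q [ 6.503e-01  7.597e-01  1.000e-04 -3.000e-04] F [-0.3 -0.8 -1.7] T [ 0.   -0.02 -0.02] gap 0.193
local [-0.0003 -0.1847]
```

View pics/w12.png

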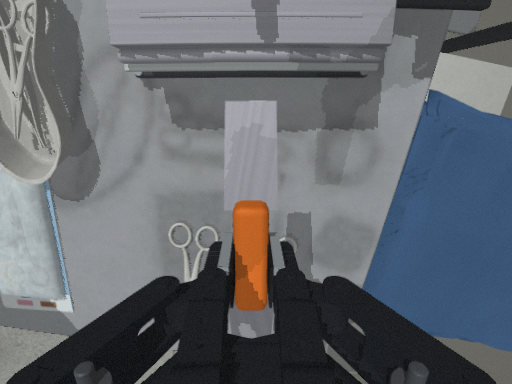

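View pics/c12.png

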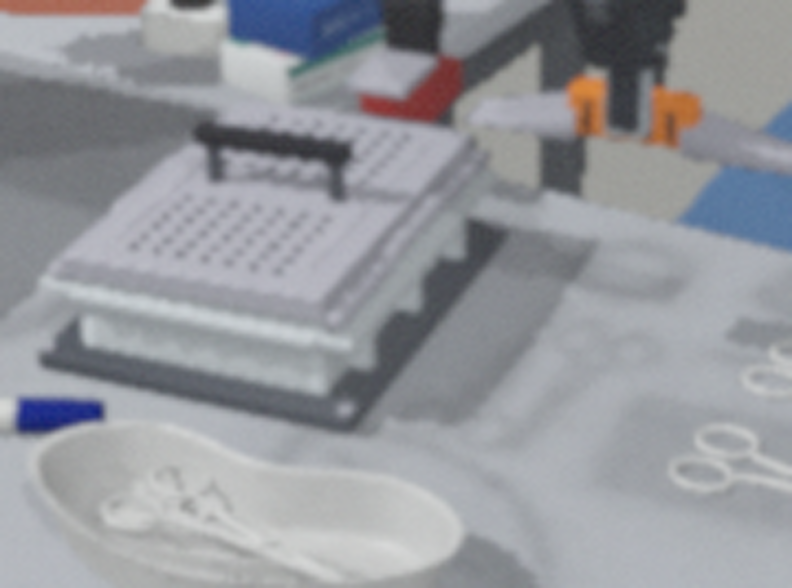

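Request:
{"method": "drive_tool", "body": {"targets": [[[0, 0, 0, -0.153, 0.979, 0.4, 0], [0, 0, 0, -0.153, 0.979, 0, 0], [0, 0, 0, -0.153, 0.979, 0, 0], [0, 0, 0, -0.153, 0.979, 0, 0], [0, 0, 0, -0.153, 0.979, 0, 0], [0, 0, 0, -0.153, 0.979, 0, 0], [0, 0, 0, -0.153, 0.979, 0, 0], [0, 0, 0, -0.153, 0.979, 0, 0]]]}}

```text
t: 22.35
ee_pos: [0.5033, 0.0227, 0.1461]
tool_rot: [0.65, 0.76, -0.001, -0.001]
wrist_force: [0.3, -0.3, -1.0]
finger_gap: 0.195
```

Request:
{"method": "drive_tool", "body": {"targets": [[[0, 0, 0, -0.153, 0.979, 0, 0], [0, 0, 0, -0.153, 0.979, 0, 0], [0, 0, 0, -0.153, 0.979, 0, 0], [0, 0, 0, -0.153, 0.979, 0, 0], [0, 0, 0, -0.153, 0.979, 0, 0], [0, 0, 0, -0.153, 0.979, 0, 0], [0, 0, 0, -0.153, 0.979, 0, 0], [0, 0, 0, 0, 0, 0, 0]]]}}

```text
t: 23.15
ee_pos: [0.476, 0.1969, 0.1465]
tool_rot: [0.648, 0.761, 0.0, -0.001]
wrist_force: [0.5, 0.6, -2.3]
finger_gap: 0.195
```

Request:
{"method": "drive_tool", "body": {"targets": [[[0, 0, 0, 0, 0, -0.5, 0], [0, 0, 0, 0, 0, -0.9, 0], [0, 0, 0, 0, 0, -0.9, 0], [0, 0, 0, 0, 0, -0.8, 0], [0, 0, 0, 0, 0, -0.2, 0], [0, 0, 0, 0, 0, 0, 0], [0, 0, 0, 0, 0, 0, 0], [0, 0, 0, 0, 0, 0, 0]]]}}

```text
t: 23.95
ee_pos: [0.4782, 0.1933, 0.0656]
tool_rot: [0.65, 0.76, 0.001, 0.0]
wrist_force: [-0.6, -0.1, -0.0]
finger_gap: 0.197
```

```bash
python3 - <<'E'
from h import *
s=loc();  print((R.from_quat(s['tool_rot'])*R.from_quat([.65,.76,0,0]).inv()).as_rotvec(degrees=True)); print(np.round(s['joint_positions'],2))
f=grab('wrist','w13')
g=grab('side');cv2.imwrite('pics/s13.png',cv2.resize(g['image'][100:250,170:330,::-1],None,fx=4.5,fy=4,interpolation=cv2.INTER_CUBIC))
g=grab('scene');cv2.imwrite('pics/c13.png',cv2.resize(g['image'][130:290,100:300,::-1],None,fx=4,fy=3.7,interpolation=cv2.INTER_CUBIC))
E
```

```text
t 23.95 pos [0.4782 0.1933 0.0656] q [6.504e-01 7.596e-01 6.000e-04 4.000e-04] F [-0.6 -0.1 -0. ] T [-0.02 -0.01  0.03] gap 0.197
local [0.0006 0.187 ]
[ 0.02612609 -0.08037128 -0.06233446]
[-0.02  0.51 -0.58  1.99  0.4   0.76 -0.69]
```

View pics/w13.png

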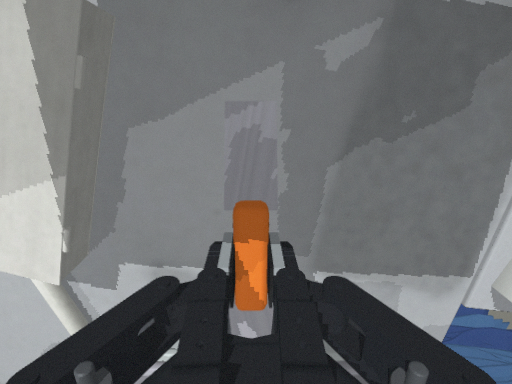

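View pics/s13.png

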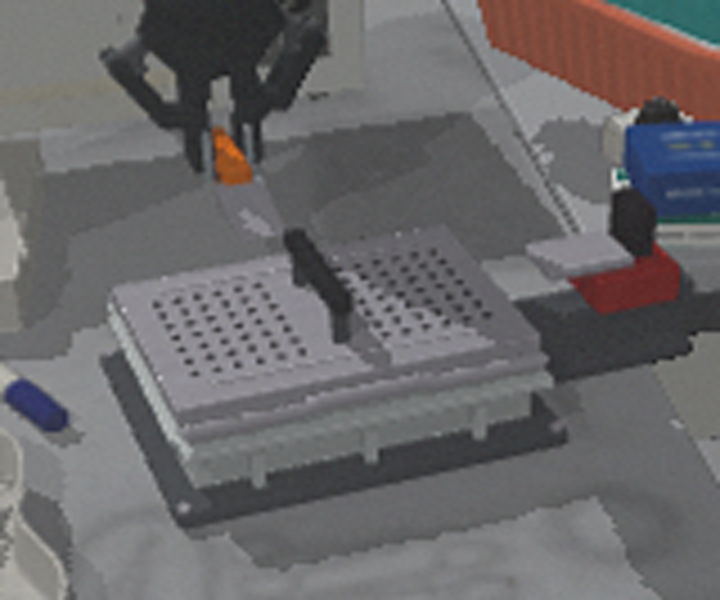

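View pics/c13.png

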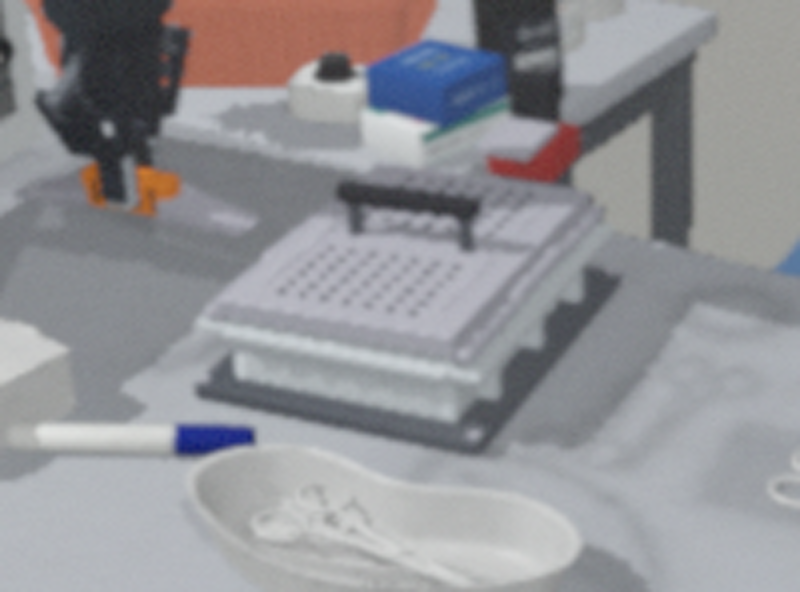

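Request:
{"method": "drive_tool", "body": {"targets": [[[0, 0, 0, 0.02, -0.2, -0.06, 0], [0, 0, 0, 0.04, -0.25, -0.06, 0], [0, 0, 0, 0.04, -0.25, 0, 0], [0, 0, 0, 0.02, -0.14, 0, 0], [0, 0, 0, 0, 0, 0, 0], [0, 0, 0, 0, 0, 0, 0]]]}}

```text
t: 24.7
ee_pos: [0.4807, 0.1722, 0.0619]
tool_rot: [0.65, 0.76, 0.0, -0.0]
wrist_force: [0.5, 0.5, -1.6]
finger_gap: 0.192
```

Request:
{"method": "drive_tool", "body": {"targets": [[[0, 0, 0, 0.006, -0.04, 0, 0], [0, 0, 0, 0.006, -0.04, 0, 0], [0, 0, 0, 0.006, -0.04, 0, 0], [0, 0, 0, 0, 0, 0, 0]]]}}

```text
t: 25.1
ee_pos: [0.481, 0.1692, 0.0618]
tool_rot: [0.65, 0.76, -0.0, 0.0]
wrist_force: [0.0, 0.5, -2.3]
finger_gap: 0.195
```

Request:
{"method": "drive_tool", "body": {"targets": [[[0, 0, 0, 0.006, -0.04, 0, 0], [0, 0, 0, 0, 0, 0, 0]]]}}

```text
t: 25.3
ee_pos: [0.4812, 0.1681, 0.0618]
tool_rot: [0.65, 0.76, -0.0, 0.0]
wrist_force: [0.3, 0.3, -0.3]
finger_gap: 0.197
```

Request:
{"method": "drive_tool", "body": {"targets": [[[0, 0, 0, 0.006, -0.04, 0, 0], [0, 0, 0, 0, 0, 0, 0]]]}}

```text
t: 25.5
ee_pos: [0.4813, 0.1676, 0.0618]
tool_rot: [0.65, 0.76, 0.0, -0.0]
wrist_force: [-0.8, 1.3, -1.7]
finger_gap: 0.197
```

```bash
python3 -c "
from h import *
loc()"
```

```text
t 25.5 pos [0.4813 0.1676 0.0618] q [ 6.502e-01  7.598e-01  2.000e-04 -1.000e-04] F [-0.8  1.3 -1.7] T [0.25 0.07 0.02] gap 0.197
local [-0.0003  0.161 ]
```

Request:
{"method": "drive_tool", "body": {"targets": [[[0, 0, 0, 0.006, -0.04, 0, 0], [0, 0, 0, 0, 0, 0, 0]]]}}

```text
t: 25.7
ee_pos: [0.4814, 0.1669, 0.0619]
tool_rot: [0.65, 0.76, 0.0, -0.0]
wrist_force: [-0.3, 2.7, -2.3]
finger_gap: 0.201
```

Request:
{"method": "drive_tool", "body": {"targets": [[[0, 0, 0, -0.006, 0.04, 0, 0], [0, 0, 0, -0.012, 0.08, 0, 0], [0, 0, 0, 0, 0, -0.12, 0], [0, 0, 0, 0, 0, -0.04, 0], [0, 0, 0, 0, 0, -0.03, 0], [0, 0, 0, 0, 0, 0, 0], [0, 0, 0, 0, 0, 0, 0]]]}}

```text
t: 26.4
ee_pos: [0.481, 0.1692, 0.057]
tool_rot: [0.65, 0.76, -0.0, 0.0]
wrist_force: [-0.4, -0.4, -1.5]
finger_gap: 0.196
```

```bash
python3 -c "
from h import *
loc()"
```

```text
t 26.4 pos [0.481  0.1692 0.057 ] q [ 0.6503  0.7597 -0.      0.    ] F [-0.4 -0.4 -1.5] T [-0.01  0.04  0.04] gap 0.196
local [-0.0003  0.1627]
```

Request:
{"method": "drive_tool", "body": {"targets": [[[0, 0, 0, 0, 0, -0.03, 0], [0, 0, 0, 0, 0, 0, 0]]]}}

```text
t: 26.6
ee_pos: [0.4811, 0.1693, 0.0564]
tool_rot: [0.65, 0.76, 0.0, 0.0]
wrist_force: [0.5, -0.1, -0.2]
finger_gap: 0.195
```

Request:
{"method": "drive_tool", "body": {"targets": [[[0, 0, 0, 0, 0, -0.02, 0], [0, 0, 0, 0, 0, 0, 0]]]}}

```text
t: 26.8
ee_pos: [0.4812, 0.1694, 0.056]
tool_rot: [0.65, 0.76, 0.0, 0.0]
wrist_force: [-1.5, 0.2, 3.9]
finger_gap: 0.197
```

Request:
{"method": "drive_tool", "body": {"targets": [[[0, 0, 0, 0, 0, -0.02, 0], [0, 0, 0, 0, 0, 0, 0]]]}}

```text
t: 27.0
ee_pos: [0.4812, 0.1694, 0.0556]
tool_rot: [0.65, 0.76, 0.0, 0.0]
wrist_force: [-1.3, 0.9, 6.5]
finger_gap: 0.193
```

Request:
{"method": "drive_tool", "body": {"targets": [[[0, 0, 0, 0, 0, 0.03, 0], [0, 0, 0, 0.018, -0.118, 0, 0], [0, 0, 0, 0.018, -0.118, 0, 0], [0, 0, 0, 0.018, -0.118, 0, 0], [0, 0, 0, 0.018, -0.118, 0, 0], [0, 0, 0, 0, 0, 0, 0], [0, 0, 0, 0, 0, 0, 0]]]}}

```text
t: 27.7
ee_pos: [0.4831, 0.158, 0.0563]
tool_rot: [0.65, 0.76, 0.001, -0.0]
wrist_force: [0.1, 3.9, 4.8]
finger_gap: 0.192
```

Request:
{"method": "drive_tool", "body": {"targets": [[[0, 0, 0, 0.018, -0.118, 0, 0], [0, 0, 0, 0, 0, 0, 0], [0, 0, 0, 0, 0, 0, 0]]]}}

```text
t: 28.0
ee_pos: [0.4834, 0.1567, 0.0564]
tool_rot: [0.65, 0.76, 0.001, -0.001]
wrist_force: [-1.4, 7.8, 3.6]
finger_gap: 0.197
```

Request:
{"method": "drive_tool", "body": {"targets": [[[0, 0, 0, 0.018, -0.118, 0, 0], [0, 0, 0, 0, 0, 0, 0], [0, 0, 0, 0, 0, 0, 0]]]}}

```text
t: 28.3
ee_pos: [0.4835, 0.1563, 0.0567]
tool_rot: [0.649, 0.761, 0.003, -0.001]
wrist_force: [-3.7, 14.4, 4.6]
finger_gap: 0.195
```

Request:
{"method": "drive_tool", "body": {"targets": [[[0, 0, 0, 0, 0, 0.04, 0], [0, 0, 0, 0, 0, 0, 0], [0, 0, 0, 0.01, -0.06, 0, 0], [0, 0, 0, 0, 0, 0, 0]]]}}

```text
t: 28.7
ee_pos: [0.4836, 0.1535, 0.0571]
tool_rot: [0.649, 0.761, 0.002, -0.001]
wrist_force: [-0.5, 9.3, -0.5]
finger_gap: 0.196
```

Request:
{"method": "drive_tool", "body": {"targets": [[[0, 0, 0, 0.01, -0.06, 0, 0], [0, 0, 0, 0, 0, 0, 0], [0, 0, 0, 0, 0, 0, 0]]]}}

```text
t: 29.0
ee_pos: [0.4838, 0.1508, 0.0569]
tool_rot: [0.65, 0.76, 0.001, -0.001]
wrist_force: [-0.7, 8.5, 0.1]
finger_gap: 0.192
```

Request:
{"method": "drive_tool", "body": {"targets": [[[0, 0, 0, 0.012, -0.08, 0, 0], [0, 0, 0, 0.012, -0.08, 0, 0], [0, 0, 0, 0.012, -0.08, 0, 0], [0, 0, 0, 0.012, -0.08, 0, 0], [0, 0, 0, 0, 0, 0, 0]]]}}

```text
t: 29.5
ee_pos: [0.485, 0.142, 0.0568]
tool_rot: [0.65, 0.76, 0.001, -0.001]
wrist_force: [-1.5, 6.7, 0.3]
finger_gap: 0.193
```

Request:
{"method": "drive_tool", "body": {"targets": [[[0, 0, 0, 0.012, -0.08, 0, 0], [0, 0, 0, 0.012, -0.08, 0, 0], [0, 0, 0, 0, 0, 0, 0]]]}}

```text
t: 29.8
ee_pos: [0.4856, 0.1381, 0.0568]
tool_rot: [0.65, 0.76, 0.001, -0.001]
wrist_force: [-0.3, 7.6, 0.6]
finger_gap: 0.194
```

```bash
python3 - <<'E'
from h import *
loc()
g=grab('side');cv2.imwrite('pics/s14.png',cv2.resize(g['image'][140:250,180:320,::-1],None,fx=5,fy=5,interpolation=cv2.INTER_CUBIC))
g=grab('scene');cv2.imwrite('pics/c14.png',cv2.resize(g['image'][160:290,140:270,::-1],None,fx=4.5,fy=4.5,interpolation=cv2.INTER_CUBIC))
E
```

```text
t 29.8 pos [0.4856 0.1381 0.0568] q [ 6.498e-01  7.601e-01  7.000e-04 -9.000e-04] F [-0.3  7.6  0.6] T [1.53 0.12 0.01] gap 0.194
local [-0.0006  0.1313]
```

View pics/c14.png

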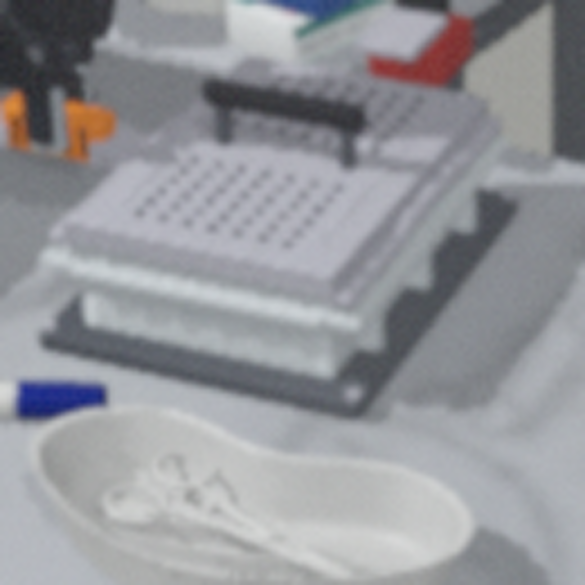

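View pics/s14.png

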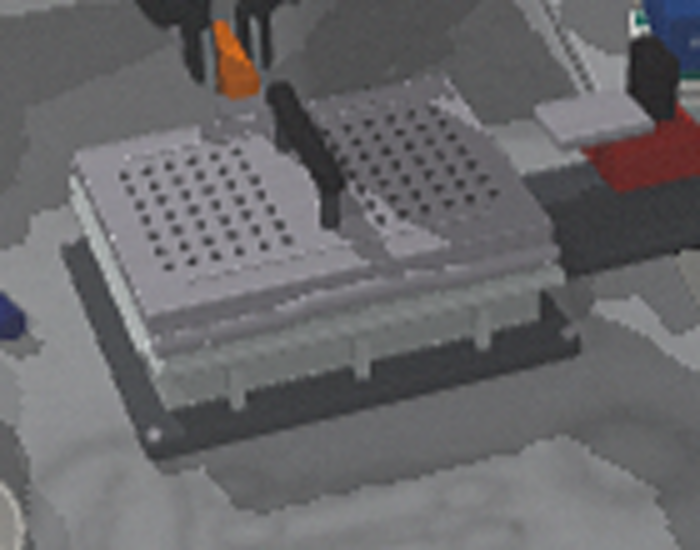

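Request:
{"method": "drive_tool", "body": {"targets": [[[0, 0, 0, -0.03, 0.2, 0, 0], [0, 0, 0, -0.06, 0.4, 0, 0], [0, 0, 0, -0.09, 0.6, 0, 0], [0, 0, 0, -0.12, 0.8, 0, 0], [0, 0, 0, 0, 0, 0.9, 0], [0, 0, 0, 0, 0, 0.9, 0], [0, 0, 0, 0, 0, 0.9, 0], [0, 0, 0, 0, 0, 0.9, 0]]]}}

```text
t: 30.7
ee_pos: [0.4777, 0.1877, 0.1476]
tool_rot: [0.65, 0.76, -0.0, -0.0]
wrist_force: [0.0, -0.1, -0.5]
finger_gap: 0.194
```

Request:
{"method": "drive_tool", "body": {"targets": [[[0, 0, 0, 0.15, -0.957, 0, 0], [0, 0, 0, 0.15, -0.957, 0, 0], [0, 0, 0, 0.15, -0.957, 0, 0], [0, 0, 0, 0.15, -0.957, 0, 0], [0, 0, 0, 0.15, -0.957, 0, 0], [0, 0, 0, 0.15, -0.957, 0, 0], [0, 0, 0, 0.15, -0.957, 0, 0], [0, 0, 0, 0.15, -0.957, 0, 0]]]}}

```text
t: 31.5
ee_pos: [0.5083, -0.0047, 0.1468]
tool_rot: [0.65, 0.76, -0.0, -0.0]
wrist_force: [0.1, -0.2, -1.8]
finger_gap: 0.196
```

Request:
{"method": "drive_tool", "body": {"targets": [[[0, 0, 0, 0.15, -0.957, 0, 0], [0, 0, 0, 0.15, -0.957, 0, 0], [0, 0, 0, 0.15, -0.957, 0, 0], [0, 0, 0, 0.15, -0.957, 0, 0], [0, 0, 0, 0.15, -0.957, 0, 0], [0, 0, 0, 0.15, -0.957, 0, 0], [0, 0, 0, 0.15, -0.957, 0, 0], [0, 0, 0, 0, 0, 0, 0]]]}}

```text
t: 32.3
ee_pos: [0.5348, -0.1753, 0.1464]
tool_rot: [0.652, 0.758, -0.001, 0.0]
wrist_force: [-0.3, -0.6, -1.3]
finger_gap: 0.194
```

```bash
python3 - <<'E'
from h import *
loc()
g=grab('scene','c15');cv2.imwrite('pics/c15.png',cv2.resize(g['image'][160:290,140:270,::-1],None,fx=4.5,fy=4.5,interpolation=cv2.INTER_CUBIC))
E
```

```text
t 32.3 pos [ 0.5348 -0.1753  0.1464] q [ 6.518e-01  7.584e-01 -7.000e-04  1.000e-04] F [-0.3 -0.6 -1.3] T [-0.04  0.03  0.  ] gap 0.194
local [-0.0005 -0.186 ]
```

View pics/c15.png

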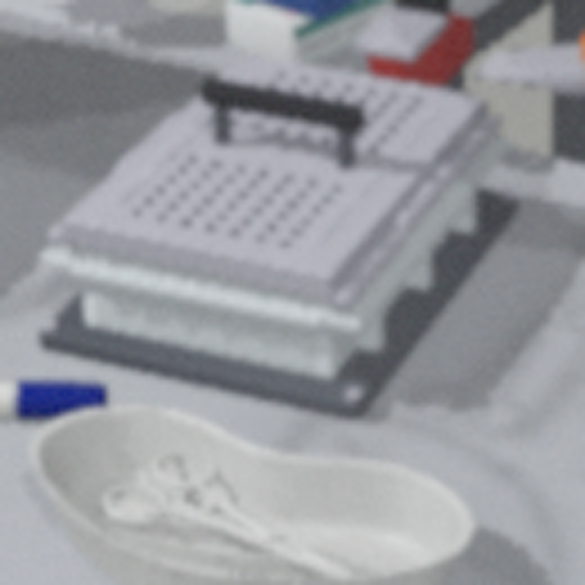

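Request:
{"method": "drive_tool", "body": {"targets": [[[0, 0, 0, 0, 0, -0.8, 0], [0, 0, 0, 0, 0, -0.9, 0], [0, 0, 0, 0, 0, -0.9, 0], [0, 0, 0, 0, 0, -0.74, 0], [0, 0, 0, 0, 0, -0.2, 0], [0, 0, 0, 0, 0, 0, 0], [0, 0, 0, 0, 0, 0, 0]]]}}

```text
t: 33.05
ee_pos: [0.5354, -0.1715, 0.0594]
tool_rot: [0.65, 0.76, 0.0, 0.0]
wrist_force: [0.6, 0.3, -0.7]
finger_gap: 0.196
```

```bash
python3 - <<'E'
from h import *
loc()
f=grab('wrist');cv2.imwrite('pics/w16.png',cv2.resize(f['image'][:330,100:400,::-1],None,fx=2,fy=1.8,interpolation=cv2.INTER_CUBIC))
E
```

```text
t 33.05 pos [ 0.5354 -0.1715  0.0594] q [6.499e-01 7.600e-01 3.000e-04 4.000e-04] F [ 0.6  0.3 -0.7] T [-0.01  0.06  0.04] gap 0.196
local [ 0.0007 -0.1824]
```

View pics/w16.png

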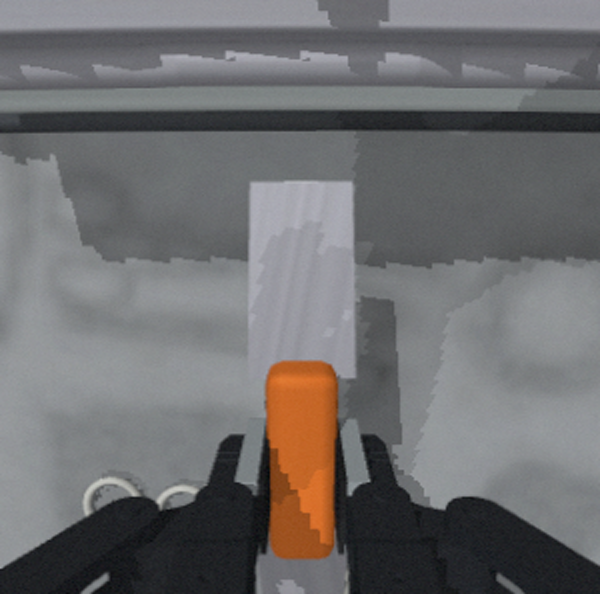

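Request:
{"method": "drive_tool", "body": {"targets": [[[0, 0, 0, 0, 0, -0.05, 0], [0, 0, 0, -0.05, 0.316, 0, 0], [0, 0, 0, -0.05, 0.316, 0, 0], [0, 0, 0, -0.05, 0.316, 0, 0], [0, 0, 0, -0.05, 0.316, 0, 0], [0, 0, 0, -0.05, 0.316, 0, 0], [0, 0, 0, 0, 0, -0.03, 0], [0, 0, 0, 0, 0, -0.02, 0]]]}}

```text
t: 33.9
ee_pos: [0.5288, -0.1325, 0.0563]
tool_rot: [0.65, 0.76, 0.0, 0.0]
wrist_force: [-0.3, 1.1, 3.5]
finger_gap: 0.193
```

Request:
{"method": "drive_tool", "body": {"targets": [[[0, 0, 0, -0.025, 0.158, 0, 0], [0, 0, 0, -0.012, 0.08, 0, 0], [0, 0, 0, 0, 0, 0, 0]]]}}

```text
t: 34.2
ee_pos: [0.528, -0.1268, 0.0564]
tool_rot: [0.65, 0.76, 0.0, 0.0]
wrist_force: [-0.0, -0.7, 3.4]
finger_gap: 0.198
```

Request:
{"method": "drive_tool", "body": {"targets": [[[0, 0, 0, -0.012, 0.08, 0, 0], [0, 0, 0, -0.012, 0.08, 0, 0], [0, 0, 0, 0, 0, 0, 0]]]}}

```text
t: 34.5
ee_pos: [0.5275, -0.1247, 0.0565]
tool_rot: [0.651, 0.759, -0.0, 0.001]
wrist_force: [1.1, -5.8, 5.2]
finger_gap: 0.194
```

Request:
{"method": "drive_tool", "body": {"targets": [[[0, 0, 0, -0.012, 0.08, 0.02, 0], [0, 0, 0, -0.012, 0.08, 0, 0], [0, 0, 0, -0.012, 0.08, 0, 0], [0, 0, 0, 0, 0, 0, 0]]]}}

```text
t: 34.9
ee_pos: [0.5263, -0.1194, 0.0567]
tool_rot: [0.651, 0.759, -0.001, 0.001]
wrist_force: [0.9, -7.6, 2.2]
finger_gap: 0.188
```

Request:
{"method": "drive_tool", "body": {"targets": [[[0, 0, 0, -0.012, 0.08, 0, 0], [0, 0, 0, -0.012, 0.08, 0, 0], [0, 0, 0, 0, 0, 0, 0]]]}}

```text
t: 35.2
ee_pos: [0.5257, -0.1153, 0.0567]
tool_rot: [0.651, 0.759, -0.001, 0.001]
wrist_force: [0.9, -7.2, 2.0]
finger_gap: 0.196
```

Request:
{"method": "drive_tool", "body": {"targets": [[[0, 0, 0, -0.012, 0.08, 0, 0], [0, 0, 0, -0.003, 0.02, 0, 0], [0, 0, 0, 0, 0, 0, 0]]]}}

```text
t: 35.5
ee_pos: [0.5253, -0.1128, 0.0567]
tool_rot: [0.651, 0.759, -0.001, 0.001]
wrist_force: [1.0, -7.2, 2.9]
finger_gap: 0.195
```

```bash
python3 - <<'E'
from h import *
loc()
g=grab('scene');cv2.imwrite('pics/c17.png',cv2.resize(g['image'][160:290,140:270,::-1],None,fx=4.5,fy=4.5,interpolation=cv2.INTER_CUBIC))
g=grab('side');cv2.imwrite('pics/s17.png',cv2.resize(g['image'][140:250,180:320,::-1],None,fx=5,fy=5,interpolation=cv2.INTER_CUBIC))
E
```

```text
t 35.5 pos [ 0.5253 -0.1128  0.0567] q [ 0.651   0.7591 -0.0008  0.0011] F [ 1.  -7.2  2.9] T [-1.44 -0.3  -0.04] gap 0.195
local [-0.0002 -0.1227]
```

View pics/c17.png

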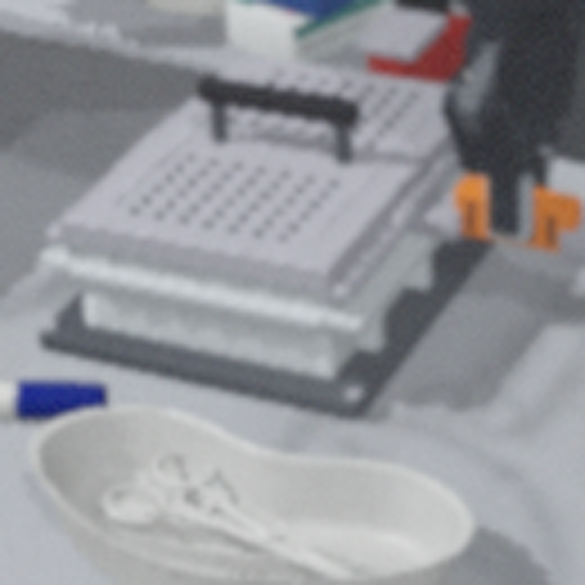

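Request:
{"method": "drive_tool", "body": {"targets": [[[0, 0, 0, 0.03, -0.2, 0, 0], [0, 0, 0, 0.06, -0.4, 0, 0], [0, 0, 0, 0.13, -0.85, 0, 0], [0, 0, 0, 0.13, -0.85, 0, 0], [0, 0, 0, 0.03, -0.2, 0.9, 0], [0, 0, 0, 0, 0, 0.9, 0], [0, 0, 0, 0, 0, 0.9, 0], [0, 0, 0, 0, 0, 0.9, 0]]]}}

```text
t: 36.4
ee_pos: [0.5338, -0.1733, 0.1466]
tool_rot: [0.65, 0.76, -0.0, -0.001]
wrist_force: [0.2, -0.1, -1.5]
finger_gap: 0.196
```

```bash
python3 - <<'E'
from h import *
loc()
g=grab('scene');cv2.imwrite('pics/c18.png',cv2.resize(g['image'][160:290,140:270,::-1],None,fx=4.5,fy=4.5,interpolation=cv2.INTER_CUBIC))
g=grab('side');cv2.imwrite('pics/s18.png',cv2.resize(g['image'][140:250,180:320,::-1],None,fx=5,fy=5,interpolation=cv2.INTER_CUBIC))
E
```

```text
t 36.4 pos [ 0.5338 -0.1733  0.1466] q [ 6.503e-01  7.596e-01 -2.000e-04 -9.000e-04] F [ 0.2 -0.1 -1.5] T [-0.04 -0.05 -0.02] gap 0.196
local [-0.0011 -0.1838]
```

View pics/s18.png

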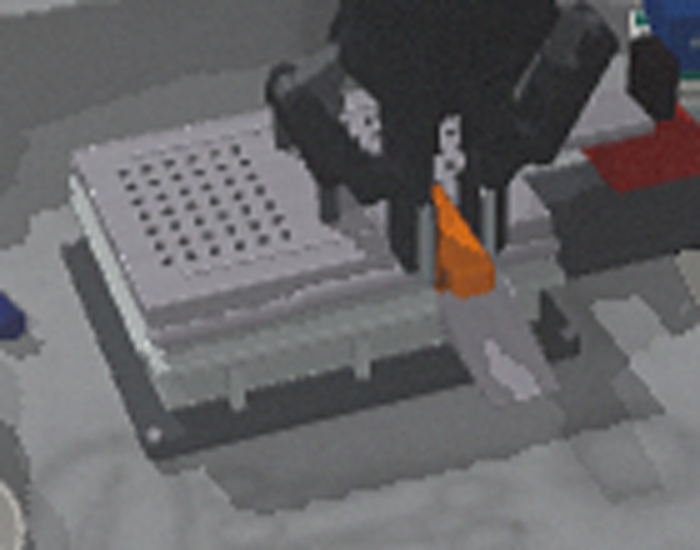

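Request:
{"method": "drive_tool", "body": {"targets": [[[0, 0, 0, -0.152, 0.972, 0, 0], [0, 0, 0, -0.152, 0.972, 0, 0], [0, 0, 0, -0.152, 0.972, 0, 0], [0, 0, 0, -0.152, 0.972, 0, 0], [0, 0, 0, -0.152, 0.972, 0, 0], [0, 0, 0, -0.152, 0.972, 0, 0], [0, 0, 0, -0.152, 0.972, 0, 0], [0, 0, 0, -0.152, 0.972, 0, 0]]]}}

```text
t: 37.3
ee_pos: [0.5032, 0.022, 0.1451]
tool_rot: [0.65, 0.76, -0.001, -0.001]
wrist_force: [-0.9, 0.5, -1.7]
finger_gap: 0.194
```

Request:
{"method": "drive_tool", "body": {"targets": [[[0, 0, 0, -0.152, 0.972, 0, 0], [0, 0, 0, -0.152, 0.972, 0, 0], [0, 0, 0, -0.152, 0.972, 0, 0], [0, 0, 0, -0.152, 0.972, 0, 0], [0, 0, 0, -0.152, 0.972, 0, 0], [0, 0, 0, -0.152, 0.972, 0, 0], [0, 0, 0, -0.152, 0.972, 0, 0], [0, 0, 0, 0, 0, 0, 0]]]}}

```text
t: 38.1
ee_pos: [0.4761, 0.195, 0.1455]
tool_rot: [0.648, 0.761, 0.0, -0.001]
wrist_force: [0.6, 0.1, -0.8]
finger_gap: 0.196
```

Request:
{"method": "drive_tool", "body": {"targets": [[[0, 0, 0, 0, 0, -0.8, 0], [0, 0, 0, 0, 0, -0.9, 0], [0, 0, 0, 0, 0, -0.9, 0], [0, 0, 0, 0, 0, -0.74, 0], [0, 0, 0, 0, 0, -0.18, 0], [0, 0, 0, 0, 0, 0, 0], [0, 0, 0, 0, 0, 0, 0]]]}}

```text
t: 38.8
ee_pos: [0.4779, 0.1916, 0.0589]
tool_rot: [0.65, 0.76, 0.0, 0.0]
wrist_force: [0.4, 0.2, -1.6]
finger_gap: 0.192
```

```bash
python3 - <<'E'
from h import *
loc()
g=grab('scene');cv2.imwrite('pics/c19.png',cv2.resize(g['image'][160:290,140:270,::-1],None,fx=4.5,fy=4.5,interpolation=cv2.INTER_CUBIC))
g=grab('side');cv2.imwrite('pics/s19.png',cv2.resize(g['image'][140:250,180:320,::-1],None,fx=5,fy=5,interpolation=cv2.INTER_CUBIC))
E
```

```text
t 38.8 pos [0.4779 0.1916 0.0589] q [6.503e-01 7.597e-01 2.000e-04 1.000e-04] F [ 0.4  0.2 -1.6] T [ 0.03 -0.04 -0.02] gap 0.192
local [1.000e-04 1.853e-01]
```

View pics/s19.png

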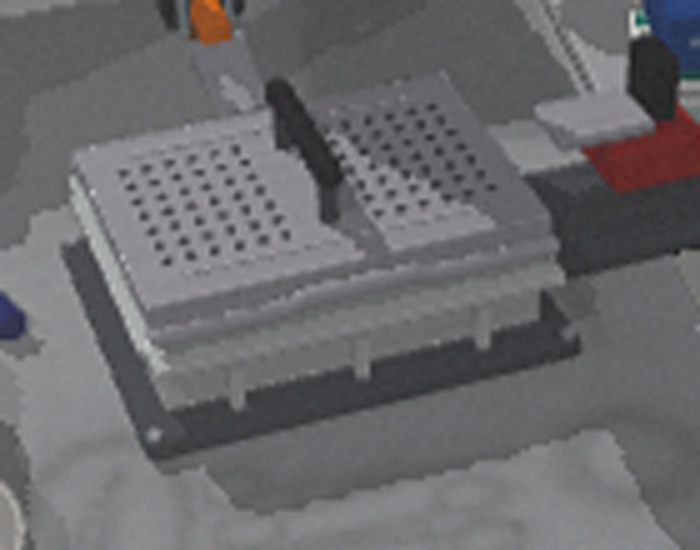

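View pics/c19.png

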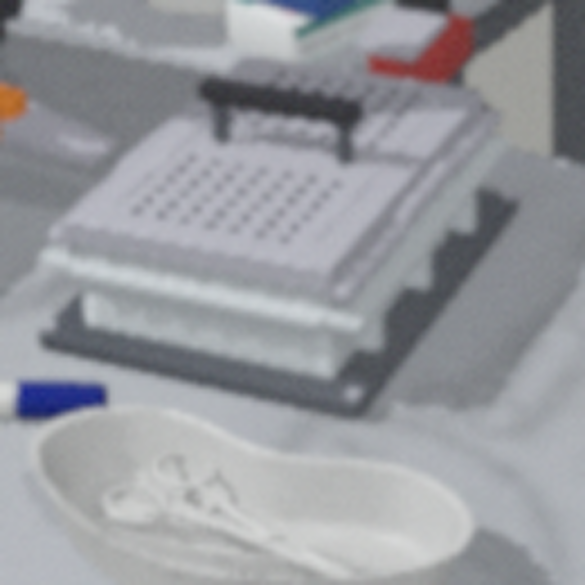

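Request:
{"method": "drive_tool", "body": {"targets": [[[0, 0, 0, 0, 0, -0.04, 0], [0, 0, 0, 0.05, -0.316, 0, 0], [0, 0, 0, 0.05, -0.316, 0, 0], [0, 0, 0, 0.05, -0.316, 0, 0], [0, 0, 0, 0.05, -0.316, 0, 0], [0, 0, 0, 0.05, -0.316, 0, 0], [0, 0, 0, 0, 0, -0.03, 0], [0, 0, 0, 0, 0, -0.02, 0]]]}}

```text
t: 39.7
ee_pos: [0.4841, 0.1519, 0.0564]
tool_rot: [0.65, 0.76, 0.0, 0.0]
wrist_force: [0.4, -0.0, 1.5]
finger_gap: 0.194
```

Request:
{"method": "drive_tool", "body": {"targets": [[[0, 0, 0, 0.025, -0.158, 0, 0], [0, 0, 0, 0.025, -0.158, 0, 0], [0, 0, 0, 0.012, -0.08, 0, 0], [0, 0, 0, 0.012, -0.08, 0, 0], [0, 0, 0, 0, 0, 0, 0]]]}}

```text
t: 40.2
ee_pos: [0.486, 0.1402, 0.0565]
tool_rot: [0.65, 0.76, 0.0, 0.0]
wrist_force: [0.1, -0.6, 2.2]
finger_gap: 0.196
```

Request:
{"method": "drive_tool", "body": {"targets": [[[0, 0, 0, 0.012, -0.08, 0, 0], [0, 0, 0, 0.012, -0.08, 0, 0], [0, 0, 0, 0.012, -0.08, 0, 0], [0, 0, 0, 0, 0, 0, 0]]]}}

```text
t: 40.6
ee_pos: [0.4867, 0.1366, 0.0567]
tool_rot: [0.65, 0.76, 0.002, -0.001]
wrist_force: [-1.6, 7.1, 2.8]
finger_gap: 0.196
```

```bash
python3 -c "
from h import *
loc()"
```

```text
t 40.6 pos [0.4867 0.1366 0.0567] q [ 6.496e-01  7.603e-01  1.500e-03 -6.000e-04] F [-1.6  7.1  2.8] T [1.37 0.22 0.03] gap 0.196
local [0.0003 0.1296]
```

Request:
{"method": "drive_tool", "body": {"targets": [[[0, 0, 0, 0.012, -0.08, 0, 0], [0, 0, 0, 0.012, -0.08, 0, 0], [0, 0, 0, 0.012, -0.08, 0, 0], [0, 0, 0, 0.012, -0.08, 0, 0], [0, 0, 0, 0, 0, 0, 0]]]}}

```text
t: 41.1
ee_pos: [0.4879, 0.1285, 0.0567]
tool_rot: [0.65, 0.76, 0.001, -0.001]
wrist_force: [-0.1, 5.9, 3.4]
finger_gap: 0.192
```

Request:
{"method": "drive_tool", "body": {"targets": [[[0, 0, 0, 0.012, -0.08, 0, 0], [0, 0, 0, 0, 0, 0, 0], [0, 0, 0, 0, 0, 0, 0]]]}}

```text
t: 41.4
ee_pos: [0.4884, 0.1242, 0.0565]
tool_rot: [0.65, 0.76, 0.0, 0.0]
wrist_force: [-0.5, 1.5, 5.0]
finger_gap: 0.191
```

```bash
python3 - <<'E'
from h import *
loc()
g=grab('scene');cv2.imwrite('pics/c20.png',cv2.resize(g['image'][160:290,140:270,::-1],None,fx=4.5,fy=4.5,interpolation=cv2.INTER_CUBIC))
E
```

```text
t 41.4 pos [0.4884 0.1242 0.0565] q [6.502e-01 7.597e-01 1.000e-04 2.000e-04] F [-0.5  1.5  5. ] T [ 0.04 -0.08 -0.01] gap 0.191
local [-0.      0.1171]
```

View pics/c20.png

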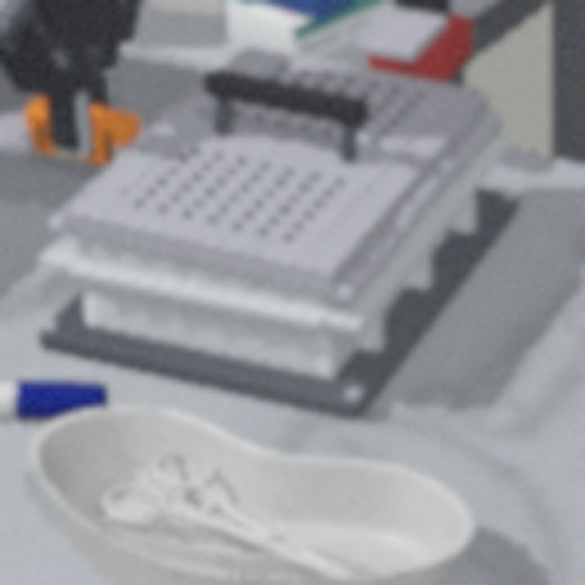

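Request:
{"method": "drive_tool", "body": {"targets": [[[0, 0, 0, -0.03, 0.2, 0.02, 0], [0, 0, 0, -0.09, 0.6, 0, 0], [0, 0, 0, -0.14, 0.9, 0, 0], [0, 0, 0, -0.14, 0.9, 0, 0], [0, 0, 0, 0, 0.1, 0.9, 0], [0, 0, 0, 0, 0, 0.9, 0], [0, 0, 0, 0, 0, 0.9, 0], [0, 0, 0, 0, 0, 0.9, 0]]]}}

```text
t: 42.25
ee_pos: [0.4769, 0.1928, 0.147]
tool_rot: [0.65, 0.76, -0.001, -0.001]
wrist_force: [-0.3, -0.0, -2.0]
finger_gap: 0.195
```

Request:
{"method": "drive_tool", "body": {"targets": [[[0, 0, 0, 0.15, -0.975, 0, 0], [0, 0, 0, 0.15, -0.975, 0, 0], [0, 0, 0, 0.15, -0.975, 0, 0], [0, 0, 0, 0.15, -0.975, 0, 0], [0, 0, 0, 0.15, -0.975, 0, 0], [0, 0, 0, 0.15, -0.975, 0, 0], [0, 0, 0, 0.15, -0.975, 0, 0], [0, 0, 0, 0.15, -0.975, 0, 0]]]}}

```text
t: 43.05
ee_pos: [0.5076, -0.0031, 0.1462]
tool_rot: [0.65, 0.76, -0.0, -0.001]
wrist_force: [1.6, 0.6, -1.8]
finger_gap: 0.19
```

Request:
{"method": "drive_tool", "body": {"targets": [[[0, 0, 0, 0.15, -0.975, 0, 0], [0, 0, 0, 0.15, -0.975, 0, 0], [0, 0, 0, 0.15, -0.975, 0, 0], [0, 0, 0, 0.15, -0.975, 0, 0], [0, 0, 0, 0.15, -0.975, 0, 0], [0, 0, 0, 0.15, -0.975, 0, 0], [0, 0, 0, 0.15, -0.975, 0, 0], [0, 0, 0, 0, 0, 0, 0]]]}}

```text
t: 43.85
ee_pos: [0.534, -0.1769, 0.1457]
tool_rot: [0.652, 0.758, -0.001, -0.0]
wrist_force: [-0.7, -0.3, -1.7]
finger_gap: 0.198
```

Request:
{"method": "drive_tool", "body": {"targets": [[[0, 0, 0, 0, 0, -0.8, 0], [0, 0, 0, 0, 0, -0.9, 0], [0, 0, 0, 0, 0, -0.9, 0], [0, 0, 0, 0, 0, -0.74, 0], [0, 0, 0, 0, 0, -0.18, 0], [0, 0, 0, 0, 0, 0, 0], [0, 0, 0, 0, 0, 0, 0]]]}}

```text
t: 44.55
ee_pos: [0.535, -0.1732, 0.0595]
tool_rot: [0.65, 0.76, 0.0, 0.0]
wrist_force: [1.0, 0.3, -1.2]
finger_gap: 0.192
```

```bash
python3 - <<'E'
from h import *
loc()
f=grab('wrist');cv2.imwrite('pics/w21.png',cv2.resize(f['image'][:330,100:400,::-1],None,fx=2,fy=1.8,interpolation=cv2.INTER_CUBIC))
E
```

```text
t 44.55 pos [ 0.535  -0.1732  0.0595] q [6.500e-01 7.599e-01 3.000e-04 3.000e-04] F [ 1.   0.3 -1.2] T [-0.04  0.02 -0.03] gap 0.192
local [ 0.     -0.1839]
```

View pics/w21.png

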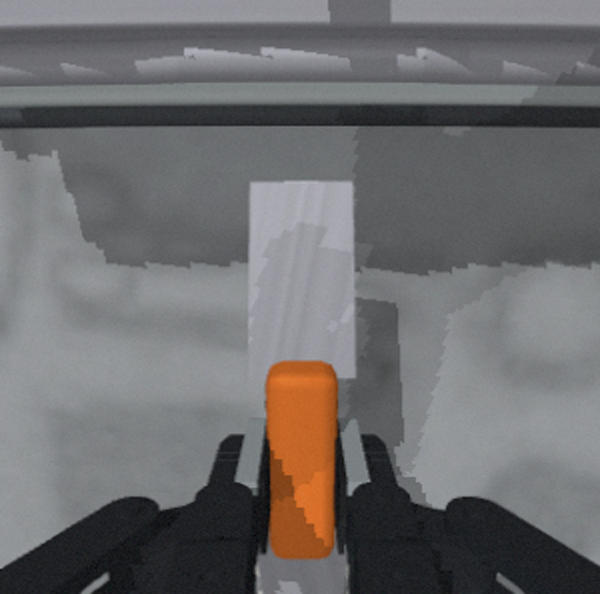

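Request:
{"method": "drive_tool", "body": {"targets": [[[0, 0, 0, 0, 0, -0.06, 0], [0, 0, 0, -0.06, 0.4, 0, 0], [0, 0, 0, -0.06, 0.4, 0, 0], [0, 0, 0, -0.06, 0.4, 0, 0], [0, 0, 0, -0.06, 0.4, 0, 0], [0, 0, 0, -0.06, 0.4, 0, 0], [0, 0, 0, 0, 0, -0.04, 0], [0, 0, 0, 0, 0, -0.02, 0]]]}}

```text
t: 45.4
ee_pos: [0.5274, -0.1234, 0.0562]
tool_rot: [0.65, 0.76, 0.0, 0.0]
wrist_force: [-0.2, 1.1, 6.2]
finger_gap: 0.196
```

Request:
{"method": "drive_tool", "body": {"targets": [[[0, 0, 0, -0.025, 0.158, 0, 0], [0, 0, 0, -0.025, 0.158, 0, 0], [0, 0, 0, -0.012, 0.08, 0, 0], [0, 0, 0, -0.012, 0.08, 0, 0], [0, 0, 0, 0, 0, 0, 0]]]}}

```text
t: 45.9
ee_pos: [0.5261, -0.1144, 0.0566]
tool_rot: [0.651, 0.759, -0.0, 0.002]
wrist_force: [1.1, -4.9, 5.5]
finger_gap: 0.193
```

Request:
{"method": "drive_tool", "body": {"targets": [[[0, 0, 0, -0.012, 0.08, 0, 0], [0, 0, 0, -0.012, 0.08, 0, 0], [0, 0, 0, -0.012, 0.08, 0, 0], [0, 0, 0, 0, 0, 0, 0]]]}}

```text
t: 46.3
ee_pos: [0.525, -0.1069, 0.0565]
tool_rot: [0.651, 0.759, 0.0, 0.001]
wrist_force: [-0.0, -0.7, 5.5]
finger_gap: 0.198
```

```bash
python3 -c "
from h import *
loc()"
```

```text
t 46.3 pos [ 0.525  -0.1069  0.0565] q [6.507e-01 7.593e-01 2.000e-04 1.000e-03] F [-0.  -0.7  5.5] T [-0.08 -0.04  0.03] gap 0.198
local [ 0.0004 -0.1169]
```

Request:
{"method": "drive_tool", "body": {"targets": [[[0, 0, 0, 0.03, -0.2, 0.02, 0], [0, 0, 0, 0.09, -0.6, 0, 0], [0, 0, 0, 0.14, -0.9, 0, 0], [0, 0, 0, 0.14, -0.9, 0, 0], [0, 0, 0, 0.5, -0.1, 0.8, 0], [0, 0, 0, 1, 0, 0, 0], [0, 0, 0, 1, 0, 0, 0], [0, 0, 0, 1, 0, 0, 0]]]}}

```text
t: 47.1
ee_pos: [0.6218, -0.1758, 0.0757]
tool_rot: [0.651, 0.759, -0.001, -0.0]
wrist_force: [0.8, -0.3, -1.9]
finger_gap: 0.194
```

Request:
{"method": "drive_tool", "body": {"targets": [[[0, 0, 0, 0.5, 0, 0, 0], [0, 0, 0, 0, 0, 0, 0], [0, 0, 0, 0, 0, 0, 0]]]}}

```text
t: 47.4
ee_pos: [0.6329, -0.1746, 0.0752]
tool_rot: [0.651, 0.759, -0.001, -0.001]
wrist_force: [-0.1, -0.2, -1.4]
finger_gap: 0.192
```

```bash
python3 - <<'E'
from h import *
loc()
g=grab('scene');cv2.imwrite('pics/c22.png',cv2.resize(g['image'][150:290,140:320,::-1],None,fx=4.4,fy=4.2,interpolation=cv2.INTER_CUBIC))
g=grab('side');cv2.imwrite('pics/s22.png',cv2.resize(g['image'][130:330,180:380,::-1],None,fx=3.5,fy=3,interpolation=cv2.INTER_CUBIC))
f=grab('wrist','w22')
E
```

```text
t 47.4 pos [ 0.6329 -0.1746  0.0752] q [ 6.506e-01  7.595e-01 -7.000e-04 -8.000e-04] F [-0.1 -0.2 -1.4] T [ 0.    0.01 -0.05] gap 0.192
local [ 0.0966 -0.2004]
```

View pics/c22.png

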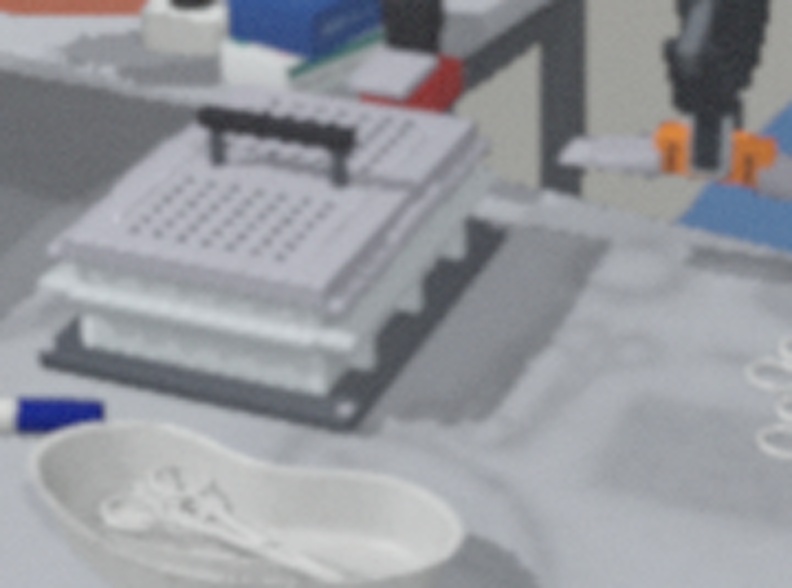

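View pics/s22.png

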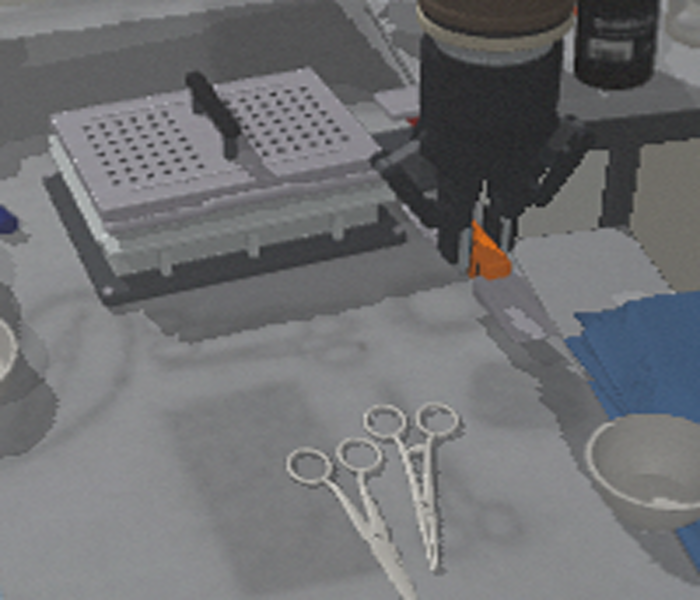

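View pics/w22.png

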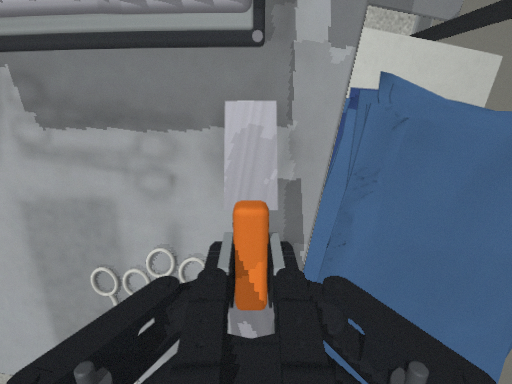

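Request:
{"method": "drive_tool", "body": {"targets": [[[0, 0, 0, 0, 0, -0.8, 0], [0, 0, 0, 0, 0, -0.8, 0], [0, 0, 0, 0, 0, -0.7, 0], [0, 0, 0, 0, 0, -0.36, 0], [0, 0, 0, 0, 0, -0.06, 0], [0, 0, 0, 0, 0, 0, 0]]]}}

```text
t: 48.15
ee_pos: [0.6343, -0.1734, 0.0085]
tool_rot: [0.65, 0.76, 0.0, 0.0]
wrist_force: [0.2, 0.0, -1.0]
finger_gap: 0.195
```

Request:
{"method": "drive_tool", "body": {"targets": [[[0, 0, 0, 0, 0, -0.02, 0], [0, 0, 0, 0, 0, 0, 0]]]}}

```text
t: 48.35
ee_pos: [0.6347, -0.1736, 0.0086]
tool_rot: [0.65, 0.76, 0.0, 0.001]
wrist_force: [-0.2, 0.5, -1.8]
finger_gap: 0.197
```

Request:
{"method": "drive_tool", "body": {"targets": [[[0, 0, 0, 0, 0, -0.06, 0], [0, 0, 0, 0, 0, -0.02, 0], [0, 0, 0, 0, 0, 0, 0], [0, 0, 0, 0, 0, 0, 0]]]}}

```text
t: 48.75
ee_pos: [0.6346, -0.1736, 0.0067]
tool_rot: [0.65, 0.76, 0.0, 0.001]
wrist_force: [-1.1, 0.0, 6.3]
finger_gap: 0.195
```

Request:
{"method": "drive_tool", "body": {"targets": [[[0, 0, 0, 0, 0, 0, 25], [0, 0, 0, 0, 0, 0, 35], [0, 0, 0, 0, 0, 0, 40], [0, 0, 0, 0, 0, 0.8, 40], [0, 0, 0, 0, 0, 1, 40], [0, 0, 0, 0, 0, 1, 40], [0, 0, 0, 0, 0, 1, 40], [0, 0, 0, 0, 0, 1, 40]]]}}

```text
t: 49.55
ee_pos: [0.634, -0.1734, 0.1266]
tool_rot: [0.65, 0.76, 0.0, -0.0]
wrist_force: [0.5, -1.0, -0.7]
finger_gap: 0.467
```

```bash
python3 - <<'E'
from h import *
loc()
f=grab('wrist','w23')
E
```

```text
t 49.55 pos [ 0.634  -0.1734  0.1266] q [ 6.502e-01  7.598e-01  0.000e+00 -1.000e-04] F [ 0.5 -1.  -0.7] T [ 0.02 -0.08  0.  ] gap 0.467
local [ 0.0978 -0.1994]
```

View pics/w23.png

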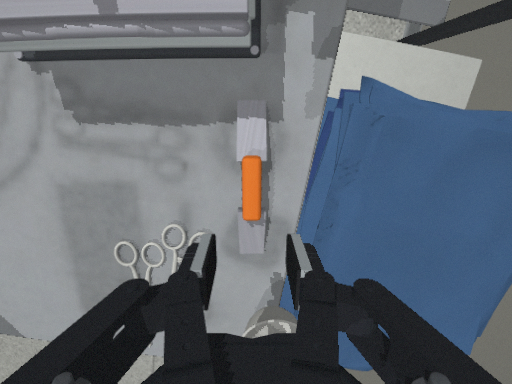

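Request:
{"method": "drive_tool", "body": {"targets": [[[0, 0, 0, -0.638, 0.914, 1, 45], [0, 0, 0, -0.638, 0.914, 1, 45], [0, 0, 0, -0.638, 0.914, 0, 45], [0, 0, 0, -0.638, 0.914, 0, 45], [0, 0, 0, -0.638, 0.914, 0, 45], [0, 0, 0, -0.638, 0.914, 0, 45], [0, 0, 0, -0.638, 0.914, 0, 45], [0, 0, 0, -0.638, 0.914, 0, 45]]]}}

```text
t: 50.4
ee_pos: [0.5058, 0.0102, 0.1757]
tool_rot: [0.65, 0.76, 0.0, 0.0]
wrist_force: [0.7, -0.6, 0.2]
finger_gap: 0.525
```

Request:
{"method": "drive_tool", "body": {"targets": [[[0, 0, 0, 0, 0, 0, 45], [0, 0, 0, 0, 0, 0, 45], [0, 0, 0, 0, 0, 0, 45]]]}}

```text
t: 50.7
ee_pos: [0.5071, 0.0084, 0.1758]
tool_rot: [0.651, 0.759, -0.0, 0.0]
wrist_force: [0.5, -0.2, 0.5]
finger_gap: 0.531
```

```bash
python3 - <<'E'
from h import *
loc()
f=grab('wrist','w24')
E
```

```text
t 50.7 pos [0.5071 0.0084 0.1758] q [ 6.507e-01  7.594e-01 -0.000e+00  3.000e-04] F [ 0.5 -0.2  0.5] T [ 0.01 -0.03 -0.03] gap 0.531
local [ 0.0005 -0.0002]
```

View pics/w24.png

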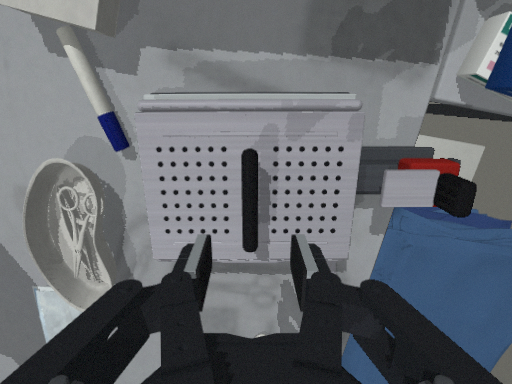

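```bash
python3 - <<'E'
from h import *
T=np.eye(4)
f=grab('wrist')
for u,v in [(250,149),(250,253)]: print((M.T@(at_z(f,u,v,.1135)[:2]-C)).round(4))
E
```

```text
[0.0004 0.0454]
[ 0.0001 -0.042 ]
```

Request:
{"method": "drive_tool", "body": {"targets": [[[0, 0, 0, 0, 0.04, -0.8, 45], [0, 0, 0, 0, 0, -0.9, 45], [0, 0, 0, 0, 0, -0.9, 45], [0, 0, 0, 0, 0, -0.6, 45], [0, 0, 0, 0, 0, -0.2, 45], [0, 0, 0, 0, 0, 0, 45], [0, 0, 0, 0, 0, 0, 45]]]}}

```text
t: 51.5
ee_pos: [0.5071, 0.0102, 0.0914]
tool_rot: [0.65, 0.76, 0.0, 0.0]
wrist_force: [0.6, 0.8, -0.4]
finger_gap: 0.527
```

Request:
{"method": "drive_tool", "body": {"targets": [[[0, 0, 0, 0, 0, 0, 25], [0, 0, 0, 0, 0, 0, 5], [0, 0, 0, 0, 0, 0, 0], [0, 0, 0, 0, 0, 0, 0], [0, 0, 0, 0, 0, 0, 0], [0, 0, 0, 0, 0, 0, 0]]]}}

```text
t: 52.1
ee_pos: [0.507, 0.0103, 0.0916]
tool_rot: [0.65, 0.76, 0.0, 0.001]
wrist_force: [-1.2, -0.1, 5.6]
finger_gap: 0.138
```

Request:
{"method": "drive_tool", "body": {"targets": [[[0, 0, 0, 0, 0, 0.1, 0], [0, 0, 0, 0, 0, 0.2, 0], [0, 0, 0, 0, 0, 0.3, 0], [0, 0, 0, 0, 0, 0.5, 0], [0, 0, 0, 0, 0, 0.8, 0], [0, 0, 0, 0, 0, 0.8, 0], [0, 0, 0, 0, 0, 0.3, 0], [0, 0, 0, 0, 0, 0, 0]]]}}

```text
t: 52.9
ee_pos: [0.5073, 0.0103, 0.1672]
tool_rot: [0.65, 0.76, 0.001, 0.001]
wrist_force: [0.3, -0.5, -2.5]
finger_gap: 0.139
```

```bash
python3 - <<'E'
from h import *
loc()
g=grab('scene');cv2.imwrite('pics/c25.png',cv2.resize(g['image'][110:290,100:300,::-1],None,fx=4,fy=3.3,interpolation=cv2.INTER_CUBIC))
g=grab('side');cv2.imwrite('pics/s25.png',cv2.resize(g['image'][80:280,140:380,::-1],None,fx=3.2,fy=3,interpolation=cv2.INTER_CUBIC))
E
```

```text
t 52.9 pos [0.5073 0.0103 0.1672] q [0.6503 0.7596 0.0008 0.0011] F [ 0.3 -0.5 -2.5] T [ 0.03  0.   -0.  ] gap 0.139
local [0.001  0.0017]
```

View pics/c25.png

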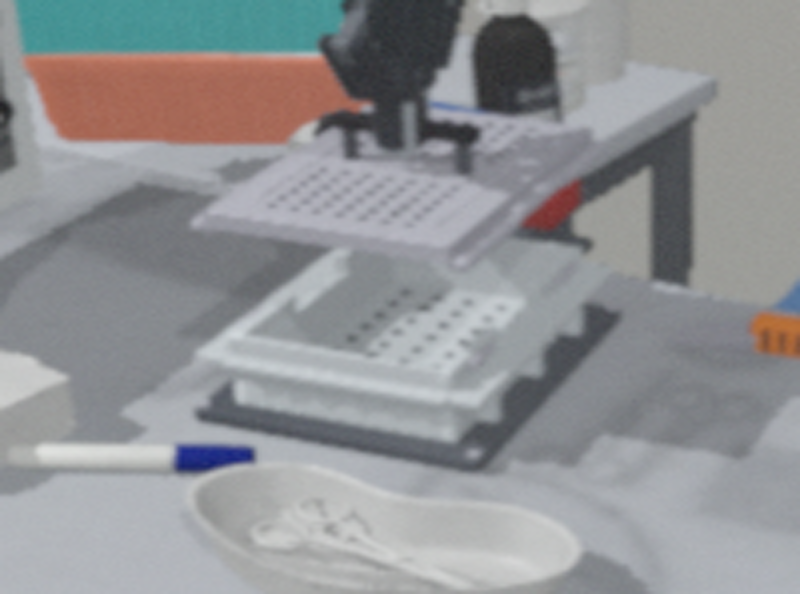

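View pics/s25.png

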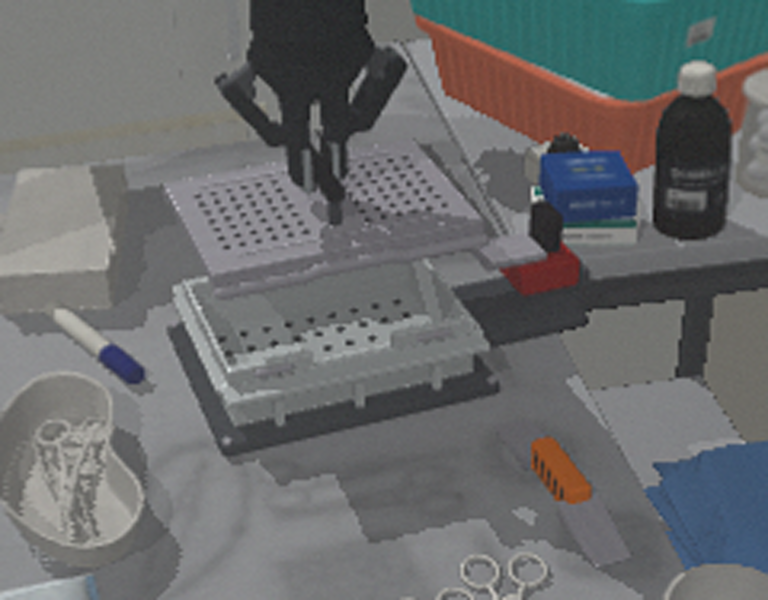

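Request:
{"method": "drive_tool", "body": {"targets": [[[0, 0, 0, 0.05, 0.4, 0, 0], [0, 0, 0, 0.08, 0.8, 0, 0], [0, 0, 0, 0.09, 0.97, 0, 0], [0, 0, 0, 0.09, 0.97, 0, 0], [0, 0, 0, 0.09, 0.97, 0, 0], [0, 0, 0, 0.09, 0.97, 0, 0], [0, 0, 0, 0.09, 0.97, 0, 0], [0, 0, 0, 0.08, 0.97, 0, 0]]]}}

```text
t: 53.8
ee_pos: [0.5223, 0.1876, 0.1648]
tool_rot: [0.65, 0.76, -0.001, -0.001]
wrist_force: [1.0, 0.3, -3.3]
finger_gap: 0.136
```

Request:
{"method": "drive_tool", "body": {"targets": [[[0, 0, 0, 0.04, 0.8, 0, 0], [0, 0, 0, 0, 0.32, 0, 0], [0, 0, 0, 0, 0, -0.6, 0], [0, 0, 0, 0, 0, -0.9, 0], [0, 0, 0, 0, 0, -0.9, 0], [0, 0, 0, 0, 0, -0.9, 0], [0, 0, 0, 0, 0, -0.7, 0], [0, 0, 0, 0, 0, -0.5, 0]]]}}

```text
t: 54.6
ee_pos: [0.523, 0.2117, 0.0506]
tool_rot: [0.651, 0.759, -0.002, -0.0]
wrist_force: [0.4, 0.3, -2.5]
finger_gap: 0.136
```

Request:
{"method": "drive_tool", "body": {"targets": [[[0, 0, 0, 0, 0, -0.4, 0], [0, 0, 0, 0, 0, -0.3, 0], [0, 0, 0, 0, 0, 0, 0], [0, 0, 0, 0, 0, 0, 0]]]}}

```text
t: 55.0
ee_pos: [0.5243, 0.214, 0.0361]
tool_rot: [0.65, 0.76, 0.0, 0.0]
wrist_force: [-0.0, -0.9, -3.3]
finger_gap: 0.135
```

```bash
python3 - <<'E'
from h import *
loc()
g=grab('scene');cv2.imwrite('pics/c26.png',cv2.resize(g['image'][110:290,60:300,::-1],None,fx=3.3,fy=3.3,interpolation=cv2.INTER_CUBIC))
g=grab('side');cv2.imwrite('pics/s26.png',cv2.resize(g['image'][80:280,100:340,::-1],None,fx=3.2,fy=3,interpolation=cv2.INTER_CUBIC))
E
```

```text
t 55.0 pos [0.5243 0.214  0.0361] q [6.502e-01 7.597e-01 3.000e-04 1.000e-04] F [-0.  -0.9 -3.3] T [-0.01  0.   -0.02] gap 0.135
local [0.0493 0.2002]
```

View pics/c26.png

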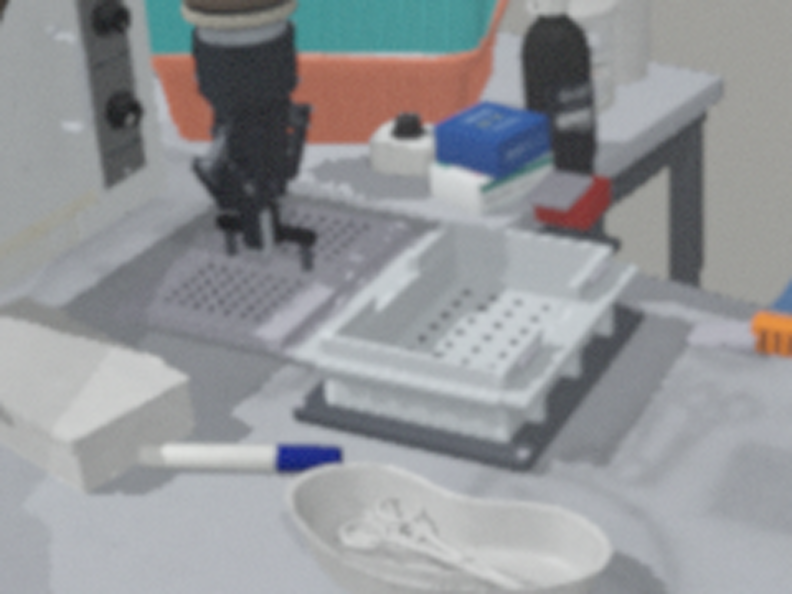

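View pics/s26.png

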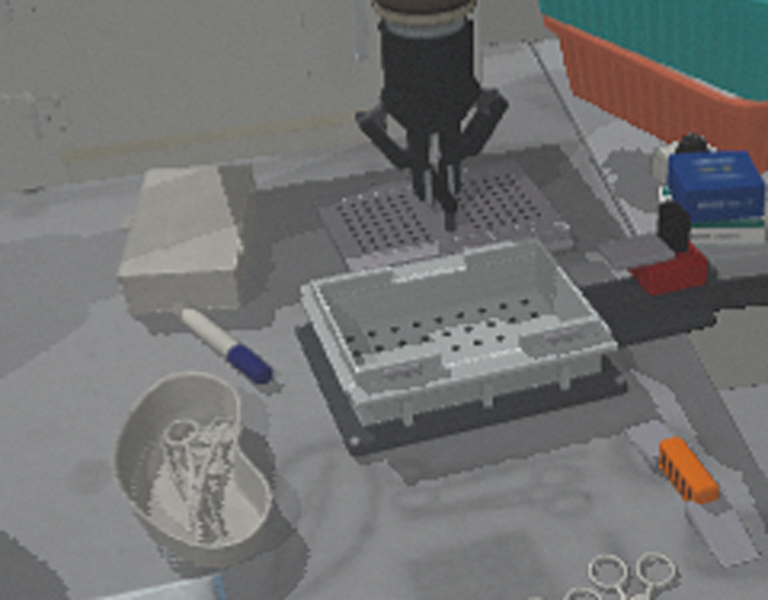

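Clear of everything. Lower the last few mm.

Request:
{"method": "drive_tool", "body": {"targets": [[[0, 0, 0, 0, 0, -0.1, 0], [0, 0, 0, 0, 0, -0.08, 0], [0, 0, 0, 0, 0, -0.05, 0], [0, 0, 0, 0, 0, 0, 0]]]}}

```text
t: 55.5
ee_pos: [0.5241, 0.2138, 0.0302]
tool_rot: [0.65, 0.76, 0.0, 0.0]
wrist_force: [-1.4, -0.6, -0.2]
finger_gap: 0.137
```

Request:
{"method": "drive_tool", "body": {"targets": [[[0, 0, 0, 0, 0, -0.04, 0], [0, 0, 0, 0, 0, 0, 0], [0, 0, 0, 0, 0, 0, 0]]]}}

```text
t: 55.8
ee_pos: [0.5241, 0.2138, 0.0301]
tool_rot: [0.65, 0.76, 0.0, 0.0]
wrist_force: [-3.6, -2.6, 9.4]
finger_gap: 0.137
```

Request:
{"method": "drive_tool", "body": {"targets": [[[0, 0, 0, 0, 0, 0, 25], [0, 0, 0, 0, 0, 0, 40], [0, 0, 0, 0, 0, 0, 45], [0, 0, 0, 0, 0, 0.6, 45], [0, 0, 0, 0, 0, 1, 45], [0, 0, 0, 0, 0, 1, 45], [0, 0, 0, 0, 0, 1, 45], [0, 0, 0, 0, -0.5, 1, 45]]]}}

```text
t: 56.6
ee_pos: [0.5237, 0.2033, 0.1463]
tool_rot: [0.649, 0.761, 0.001, -0.0]
wrist_force: [0.3, -0.5, 0.4]
finger_gap: 0.529
```

Request:
{"method": "drive_tool", "body": {"targets": [[[0, 0, 0, 0, -1, 1, 45], [0, 0, 0, 0, -1, 1, 45], [0, 0, 0, 0, -1, 1, 45], [0, 0, 0, 0, -1, 0.5, 45], [0, 0, 0, 0, -1, 0, 45], [0, 0, 0, 0, -1, 0, 45], [0, 0, 0, 0, -1, 0, 45], [0, 0, 0, 0, -1, 0, 45]]]}}

```text
t: 57.4
ee_pos: [0.5239, 0.0006, 0.2327]
tool_rot: [0.65, 0.76, 0.0, 0.0]
wrist_force: [0.3, -0.5, -0.1]
finger_gap: 0.526
```

Request:
{"method": "drive_tool", "body": {"targets": [[[0, 0, 0, 0, -1, 0, 45], [0, 0, 0, 0, -1, 0, 45], [0, 0, 0, 0, -1, 0, 45], [0, 0, 0, 0, -1, 0, 45], [0, 0, 0, 0, -1, 0, 45], [0, 0, 0, 0, -1, 0, 45], [0, 0, 0, 0, -1, 0, 45], [0, 0, 0, 0, -1, 0, 45]]]}}

```text
t: 58.2
ee_pos: [0.524, -0.1994, 0.2327]
tool_rot: [0.65, 0.76, 0.0, 0.0]
wrist_force: [-0.4, -0.5, 0.5]
finger_gap: 0.527
```

Request:
{"method": "drive_tool", "body": {"targets": [[[0, 0, 0, 0, -1, 0, 45], [0, 0, 0, 0, -1, 0, 45], [0, 0, 0, 0, -1, 0, 45], [0, 0, 0, 0, -1, 0, 45], [0, 0, 0, 0, -1, 0, 45], [0, 0, 0, 0, -1, 0, 45], [0, 0, 0, 0, 0, 0, 45]]]}}

```text
t: 58.9
ee_pos: [0.5228, -0.3528, 0.232]
tool_rot: [0.652, 0.758, -0.001, 0.0]
wrist_force: [0.1, -0.7, 0.1]
finger_gap: 0.526
```

```bash
python3 - <<'E'
from h import *
s=loc(); print(np.round(s['joint_positions'],2))
f=grab('wrist','w27')
import pickle; pickle.dump(f,open('w27.pkl','wb'))
for t in ('scissors_mid','clamp_long_mid','clamp_short_mid'): print(t,spot(f,'wrist',t))
g=grab('side','s27')
for t in ('scissors_mid','clamp_long_mid','clamp_short_mid'): print(t,spot(g,'side',t))
E
```

```text
t 58.9 pos [ 0.5228 -0.3528  0.232 ] q [ 6.520e-01  7.582e-01 -6.000e-04  4.000e-04] F [ 0.1 -0.7  0.1] T [-0.06  0.03 -0.06] gap 0.526
local [-0.0398 -0.3594]
[ 0.84  0.46 -0.46  1.56  0.22  1.17  0.49]
scissors_mid [(0.82, array([ 0.533 , -0.3132,  0.0044]))]
clamp_long_mid [(0.56, array([ 0.5711, -0.2735,  0.0024]))]
clamp_short_mid []
scissors_mid [(0.95, array([ 0.5357, -0.3268,  0.0038]))]
clamp_long_mid [(0.66, array([ 0.5656, -0.2849,  0.0032])), (0.21, array([ 0.4831, -0.0371,  0.0247]))]
clamp_short_mid [(0.21, array([ 0.5689, -0.2858,  0.0008]))]
```

View pics/w27.png

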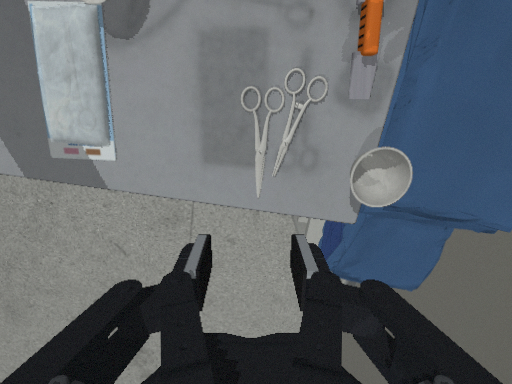

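View pics/s27.png

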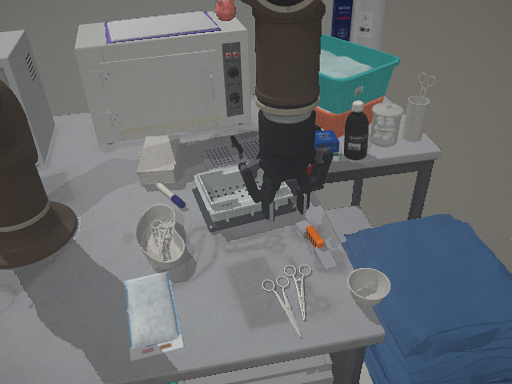

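```bash
python3 - <<'E'
from h import *
import pickle
f=pickle.load(open('w27.pkl','rb'))
a=f['image'][55:210,225:345,::-1]; cv2.imwrite('pics/w27c.png',cv2.resize(a,None,fx=5,fy=3.87,interpolation=cv2.INTER_CUBIC))
cv2.imwrite('pics/w27c.png',cv2.resize(a,None,fx=3.87,fy=3.87,interpolation=cv2.INTER_CUBIC))
for t in ('scissors_mid','clamp_long_mid'):
  for s,m in mask('wrist',t)[:1]: print(t,round(s,2),m.sum(),axis(f,m,.003))
E
```

```text
scissors_mid 0.61 1014 (((520.3467407226562, -325.1231689453125), (142.43460083007812, 54.566551208496094), 85.05241394042969), array([ 0.53082198, -0.31550199]))
clamp_long_mid 0.56 1130 (((557.398193359375, -293.7647705078125), (137.71395874023438, 55.445167541503906), 68.43527221679688), array([ 0.56924182, -0.28127498]))
```

View pics/w27c.png

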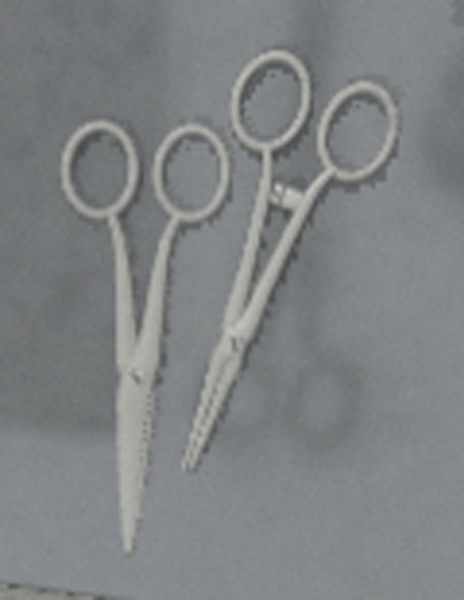

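```bash
python3 - <<'E'
from h import *
import pickle
f=pickle.load(open('w27.pkl','rb'))
for n,tip,piv,top in [('sc',(128,548),(136,375),(145,121)),('cl',(188,468),(236,335),(320,66))]:
  P=[at_z(f,225+u/3.87,55+v/3.87,.0035)[:2] for u,v in (tip,piv,top)]
  d=P[2]-P[0]; print(n,[p.round(4) for p in P],'L',np.linalg.norm(d),'ang',np.degrees(np.arctan2(d[1],d[0])),'mid',((P[0]+P[2])/2).round(4),'pivfrac',np.linalg.norm(P[1]-P[0]))
print(at_z(f,225+100/3.87,55+595/3.87,0))
E
```

```text
sc [array([ 0.5408, -0.402 ]), array([ 0.5335, -0.3388]), array([ 0.5232, -0.2565])] L 0.14651507657590543 ang 96.89853052051163 mid [ 0.532  -0.3292] pivfrac 0.06361136633721845
cl [array([ 0.5571, -0.3689]), array([ 0.5651, -0.32  ]), array([ 0.5757, -0.2316])] L 0.13856152667510901 ang 82.30416151495223 mid [ 0.5664 -0.3003] pivfrac 0.04959330103353996
[ 0.533662   -0.42317113  0.        ]
```

Request:
{"method": "drive_tool", "body": {"targets": [[[0, 0, -0.3, 0.25, 0.3, -0.5, 30], [0, 0, -0.3, 0.25, 0.3, -0.9, 30], [0, 0, -0.3, 0.25, 0.3, -0.9, 30], [0, 0, -0.3, 0.25, 0.3, -0.9, 30], [0, 0, -0.3, 0.25, 0.3, -0.9, 30], [0, 0, -0.3, 0.25, 0.3, -0.9, 30], [0, 0, -0.28, 0.25, 0.3, -0.9, 26], [0, 0, 0, 0, 0, 0, 26]]]}}

```text
t: 60.2
ee_pos: [0.5669, -0.2935, 0.081]
tool_rot: [0.753, 0.658, -0.001, -0.003]
wrist_force: [-0.8, 0.9, 0.2]
finger_gap: 0.302
```

```bash
python3 - <<'E'
from h import *
s=st(); q=s['tool_rot']; print('yaw',np.degrees(2*np.arctan2(q[1],q[0])))
f=grab('wrist','w28'); import pickle; pickle.dump(f,open('w28.pkl','wb'))
E
```

```text
t 60.2 pos [ 0.5669 -0.2935  0.081 ] q [ 7.526e-01  6.585e-01 -5.000e-04 -2.600e-03] F [-0.8  0.9  0.2] T [-0.01  0.06 -0.01] gap 0.302
yaw 82.36508230703134
```

View pics/w28.png

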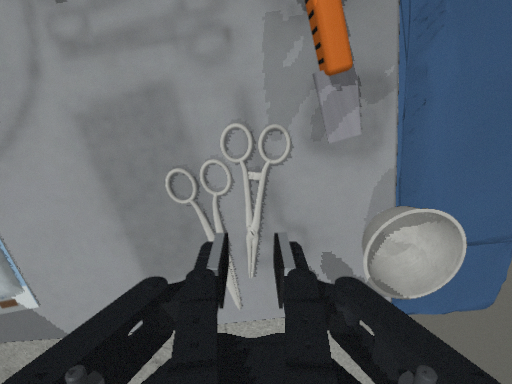

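```bash
python3 - <<'E'
from h import *
import pickle
f=pickle.load(open('w28.pkl','rb'))
P=[at_z(f,u,v,.0035)[:2] for u,v in [(251,277),(252,232),(255,123)]]; d=P[2]-P[0]
print(P,np.linalg.norm(d),np.degrees(np.arctan2(d[1],d[0])),(P[0]+P[2])/2)
P=[at_z(f,u,v,.0035)[:2] for u,v in [(238,307),(196,163)]]; d=P[1]-P[0]
print(P,np.linalg.norm(d),np.degrees(np.arctan2(d[1],d[0])),(P[0]+P[1])/2)
print(at_z(f,370,240,.03))
st()
E
```

```text
[array([ 0.55685705, -0.36876767]), array([ 0.56389572, -0.32289207]), array([ 0.57845166, -0.23103911])] 0.13941120449861757 81.08908118060808 [ 0.56765436 -0.29990339]
[array([ 0.53975949, -0.40129147]), array([ 0.52724457, -0.25593045])] 0.14589876504448912 94.92076981031252 [ 0.53350203 -0.32861096]
[ 0.65605152 -0.32879299  0.03      ]
t 60.25 pos [ 0.5672 -0.2949  0.0829] q [ 7.525e-01  6.586e-01 -4.000e-04 -1.400e-03] F [-0.4 -0.4  0.4] T [0.01 0.02 0.01] gap 0.303
```

Request:
{"method": "drive_tool", "body": {"targets": [[[0, 0, -0.1, 0, -0.17, -0.6, 26], [0, 0, 0, 0, 0, -0.9, 26], [0, 0, 0, 0, 0, -0.9, 26], [0, 0, 0, 0, 0, -0.5, 26], [0, 0, 0, 0, 0, -0.2, 26], [0, 0, 0, 0, 0, -0.1, 26], [0, 0, 0, 0, 0, 0, 26], [0, 0, 0, 0, 0, 0, 26]]]}}

```text
t: 61.05
ee_pos: [0.5684, -0.3007, 0.005]
tool_rot: [0.758, 0.652, 0.0, 0.001]
wrist_force: [-0.9, 0.2, -0.2]
finger_gap: 0.308
```

Request:
{"method": "drive_tool", "body": {"targets": [[[0, 0, 0, 0, 0, -0.15, 26], [0, 0, 0, 0, 0, 0, 26], [0, 0, 0, 0, 0, 0, 10], [0, 0, 0, 0, 0, 0, 0], [0, 0, 0, 0, 0, 0, 0], [0, 0, 0, 0, 0, 0, 0], [0, 0, 0, 0, 0, 0, 0]]]}}

```text
t: 61.75
ee_pos: [0.5681, -0.3005, 0.0007]
tool_rot: [0.758, 0.652, 0.0, 0.0]
wrist_force: [-0.2, 0.2, 5.7]
finger_gap: 0.134
```

```bash
python3 - <<'E'
from h import *
st()
f=grab('wrist','w29')
E
```

```text
t 61.75 pos [ 0.5681 -0.3005  0.0007] q [7.579e-01 6.524e-01 1.000e-04 3.000e-04] F [-0.2  0.2  5.7] T [ 0.09  0.17 -0.03] gap 0.134
```

View pics/w29.png

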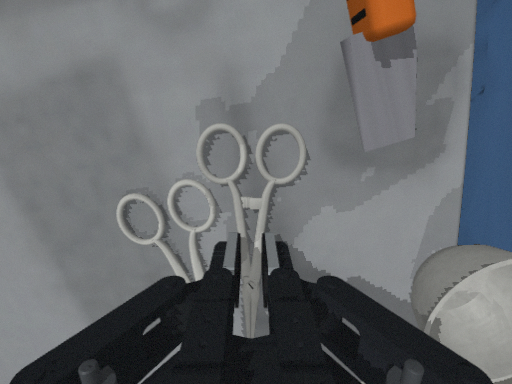

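Request:
{"method": "drive_tool", "body": {"targets": [[[0, 0, 0, 0, 0, 0.4, 0], [0, 0, 0, 0, 0, 0.9, 0], [0, 0, 0, 0, 0, 1, 0], [0, 0, 0, 0, 0, 1, 0], [0, 0, 0, 0, 0, 1, 0], [0, 0, 0, 0, 0, 1, 0], [0, 0, 0, 0, 0, 0.5, 0], [0, 0, 0, 0, 0, 0, 0]]]}}

```text
t: 62.6
ee_pos: [0.5686, -0.3009, 0.1473]
tool_rot: [0.758, 0.652, 0.001, 0.002]
wrist_force: [-0.2, 0.0, -0.0]
finger_gap: 0.136
```

Request:
{"method": "drive_tool", "body": {"targets": [[[0, 0, -0.755, -0.194, 0.958, 0, 0], [0, 0, -0.755, -0.194, 0.958, 0, 0], [0, 0, -0.755, -0.194, 0.958, 0, 0], [0, 0, -0.755, -0.194, 0.958, 0, 0], [0, 0, -0.755, -0.194, 0.958, 0, 0], [0, 0, -0.755, -0.194, 0.958, 0, 0], [0, 0, -0.755, -0.194, 0.958, 0, 0], [0, 0, -0.755, -0.194, 0.958, 0, 0]]]}}

```text
t: 63.4
ee_pos: [0.5277, -0.1078, 0.1438]
tool_rot: [0.959, 0.283, -0.001, -0.001]
wrist_force: [0.5, 0.4, -1.0]
finger_gap: 0.141
```

Request:
{"method": "drive_tool", "body": {"targets": [[[0, 0, -0.755, -0.194, 0.958, 0, 0], [0, 0, -0.755, -0.194, 0.958, 0, 0], [0, 0, -0.755, -0.194, 0.958, 0, 0], [0, 0, -0.755, -0.194, 0.958, 0, 0], [0, 0, 0, 0, 0, 0, 0], [0, 0, 0, 0, 0, 0, 0], [0, 0, 0, 0, 0, 0, 0]]]}}

```text
t: 64.1
ee_pos: [0.5093, -0.0141, 0.1446]
tool_rot: [0.997, 0.078, -0.001, 0.0]
wrist_force: [-0.1, 0.2, -1.0]
finger_gap: 0.139
```

```bash
python3 - <<'E'
from h import *
s=loc(); q=s['tool_rot']; print('yaw',np.degrees(2*np.arctan2(q[1],q[0])))
f=grab('wrist','w30'); import pickle; pickle.dump(f,open('w30.pkl','wb'))
E
```

```text
t 64.1 pos [ 0.5093 -0.0141  0.1446] q [ 9.969e-01  7.820e-02 -6.000e-04  2.000e-04] F [-0.1  0.2 -1. ] T [ 0.02 -0.01 -0.03] gap 0.139
local [-0.0008 -0.0227]
yaw 8.971820852393424
```

View pics/w30.png

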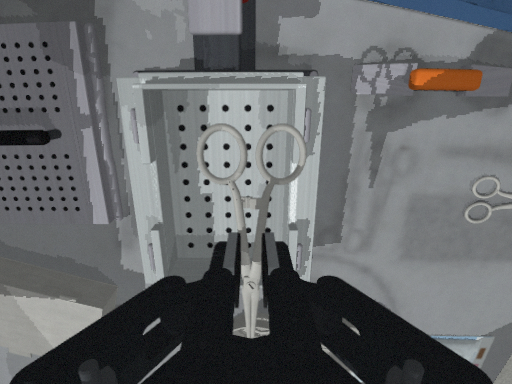

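Request:
{"method": "drive_tool", "body": {"targets": [[[0, 0, 0, 0, 0.1, -0.5, 0], [0, 0, 0, 0, 0, -0.9, 0], [0, 0, 0, 0, 0, -0.9, 0], [0, 0, 0, 0, 0, -0.9, 0], [0, 0, 0, 0, 0, -0.7, 0], [0, 0, 0, 0, 0, -0.5, 0], [0, 0, 0, 0, 0, 0, 0], [0, 0, 0, 0, 0, 0, 0]]]}}

```text
t: 64.95
ee_pos: [0.5096, -0.0107, 0.0352]
tool_rot: [0.997, 0.078, -0.0, -0.0]
wrist_force: [-0.2, 0.2, 0.5]
finger_gap: 0.134
```

```bash
python3 - <<'E'
from h import *
loc()
f=grab('wrist','w31')
g=grab('side');cv2.imwrite('pics/s31.png',cv2.resize(g['image'][110:260,160:340,::-1],None,fx=4,fy=3.8,interpolation=cv2.INTER_CUBIC))
E
```

```text
t 64.95 pos [ 0.5096 -0.0107  0.0352] q [ 9.97e-01  7.80e-02 -2.00e-04 -0.00e+00] F [-0.2  0.2  0.5] T [ 0.01  0.02 -0.02] gap 0.134
local [ 0.0001 -0.0194]
```

View pics/w31.png

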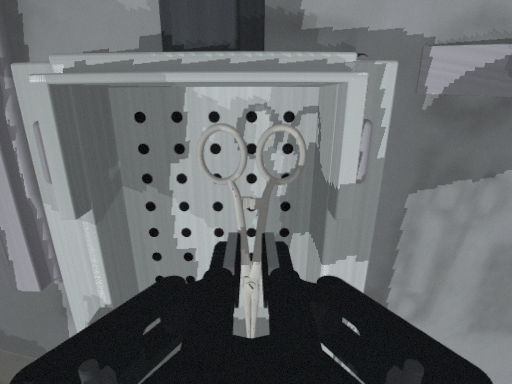

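View pics/s31.png

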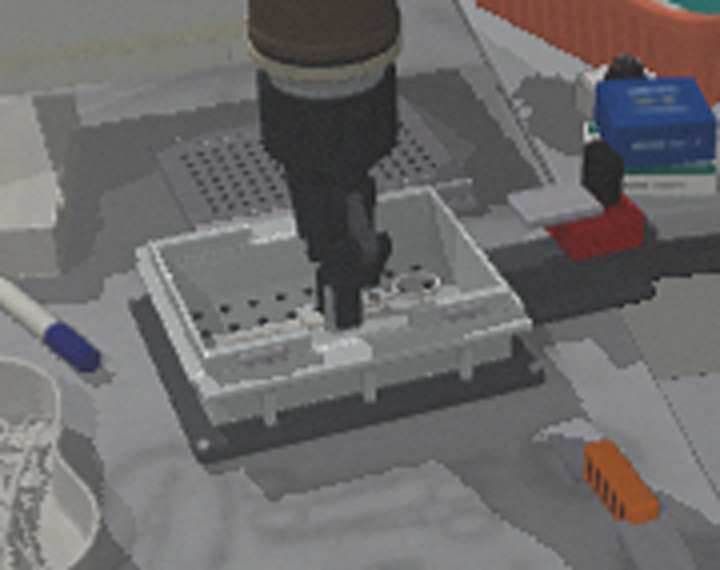

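Request:
{"method": "drive_tool", "body": {"targets": [[[0, 0, 0, 0, 0, -0.3, 0], [0, 0, 0, 0, 0, -0.2, 0], [0, 0, 0, 0, 0, -0.12, 0], [0, 0, 0, 0, 0, -0.06, 0], [0, 0, 0, 0, 0, 0, 0], [0, 0, 0, 0, 0, 0, 0]]]}}

```text
t: 65.65
ee_pos: [0.5096, -0.0105, 0.0183]
tool_rot: [0.997, 0.078, 0.0, 0.0]
wrist_force: [0.1, 0.1, -0.8]
finger_gap: 0.141
```

Request:
{"method": "drive_tool", "body": {"targets": [[[0, 0, 0, 0, 0, -0.05, 0], [0, 0, 0, 0, 0, -0.03, 0], [0, 0, 0, 0, 0, 0, 0], [0, 0, 0, 0, 0, 0, 0]]]}}

```text
t: 66.05
ee_pos: [0.5097, -0.0105, 0.0167]
tool_rot: [0.997, 0.078, 0.0, 0.0]
wrist_force: [-2.0, -0.5, 6.4]
finger_gap: 0.143
```

Request:
{"method": "drive_tool", "body": {"targets": [[[0, 0, 0, 0, 0, 0, 18], [0, 0, 0, 0, 0, 0, 26], [0, 0, 0, 0, 0, 0, 26], [0, 0, 0, 0, 0, 0.4, 26], [0, 0, 0, 0, 0, 0.8, 26], [0, 0, 0, 0, 0, 1, 26], [0, 0, 0, 0, 0, 1, 26], [0, 0, 0, 0, 0, 1, 26]]]}}

```text
t: 66.85
ee_pos: [0.5095, -0.0105, 0.1229]
tool_rot: [0.997, 0.078, 0.0, -0.0]
wrist_force: [0.0, -0.2, -0.1]
finger_gap: 0.306
```

```bash
python3 - <<'E'
from h import *
loc()
f=grab('wrist','w32')
E
```

```text
t 66.85 pos [ 0.5095 -0.0105  0.1229] q [ 9.969e-01  7.820e-02  1.000e-04 -0.000e+00] F [ 0.  -0.2 -0.1] T [-0.04  0.02 -0.04] gap 0.306
local [-0.     -0.0192]
```

View pics/w32.png

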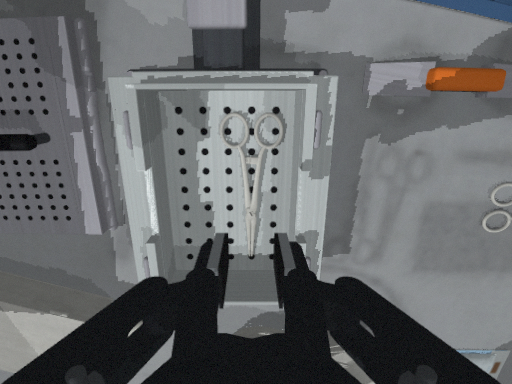

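Request:
{"method": "drive_tool", "body": {"targets": [[[0, 0, 0.777, 0.067, -0.91, 0.5, 28], [0, 0, 0.777, 0.067, -0.91, 0, 28], [0, 0, 0.777, 0.067, -0.91, 0, 28], [0, 0, 0.777, 0.067, -0.91, 0, 28], [0, 0, 0.777, 0.067, -0.91, 0, 28], [0, 0, 0.777, 0.067, -0.91, 0, 28], [0, 0, 0.777, 0.067, -0.91, 0, 28], [0, 0, 0.777, 0.067, -0.91, 0, 28]]]}}

```text
t: 67.7
ee_pos: [0.523, -0.1935, 0.1343]
tool_rot: [0.871, 0.492, 0.0, 0.0]
wrist_force: [-0.1, -0.3, -1.2]
finger_gap: 0.329
```

Request:
{"method": "drive_tool", "body": {"targets": [[[0, 0, 0.777, 0.067, -0.91, 0, 28], [0, 0, 0.777, 0.067, -0.91, 0, 28], [0, 0, 0.777, 0.067, -0.91, 0, 28], [0, 0, 0.777, 0.067, -0.91, 0, 28], [0, 0, 0.777, 0.067, -0.91, -0.5, 28], [0, 0, 0.777, 0.067, -0.91, -1, 28], [0, 0, 0, 0, 0, -0.5, 28], [0, 0, 0, 0, 0, 0, 28]]]}}

```text
t: 68.5
ee_pos: [0.5314, -0.3286, 0.0818]
tool_rot: [0.67, 0.742, -0.0, -0.002]
wrist_force: [-0.1, 0.6, 0.0]
finger_gap: 0.327
```

```bash
python3 - <<'E'
from h import *
s=st(); q=s['tool_rot']; print('yaw',np.degrees(2*np.arctan2(q[1],q[0])))
f=grab('wrist','w33'); import pickle; pickle.dump(f,open('w33.pkl','wb'))
E
```

```text
t 68.5 pos [ 0.5314 -0.3286  0.0818] q [ 6.702e-01  7.422e-01 -2.000e-04 -2.000e-03] F [-0.1  0.6  0. ] T [0.08 0.03 0.02] gap 0.327
yaw 95.83618223234147
```

View pics/w33.png

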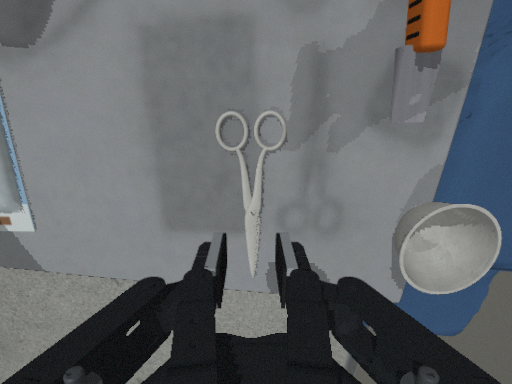

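```bash
python3 - <<'E'
from h import *
import pickle
f=pickle.load(open('w33.pkl','rb'))
P=[at_z(f,u,v,.0035)[:2] for u,v in [(253,277),(251,110)]]; d=P[1]-P[0]
print(P,np.linalg.norm(d),np.degrees(np.arctan2(d[1],d[0])),(P[0]+P[1])/2)
st()
E
```

```text
[array([ 0.54126781, -0.4045329 ]), array([ 0.52423101, -0.25594083])] 0.14956555072099975 96.5406778995908 [ 0.53274941 -0.33023687]
t 68.55 pos [ 0.5325 -0.3279  0.0833] q [ 6.697e-01  7.426e-01  1.000e-04 -1.100e-03] F [0.2 0.2 1.2] T [ 0.05  0.04 -0.01] gap 0.326
```

Request:
{"method": "drive_tool", "body": {"targets": [[[0, 0, 0, 0.04, 0, -0.6, 28], [0, 0, 0, 0, 0, -0.9, 28], [0, 0, 0, 0, 0, -0.9, 28], [0, 0, 0, 0, 0, -0.5, 28], [0, 0, 0, 0, 0, -0.25, 28], [0, 0, 0, 0, 0, 0, 28], [0, 0, 0, 0, 0, 0, 28]]]}}

```text
t: 69.25
ee_pos: [0.5347, -0.329, 0.0059]
tool_rot: [0.669, 0.743, 0.0, 0.001]
wrist_force: [-0.2, -0.7, 0.6]
finger_gap: 0.326
```

Request:
{"method": "drive_tool", "body": {"targets": [[[0, 0, 0, -0.08, 0, -0.2, 28], [0, 0, 0, 0, 0, 0, 28], [0, 0, 0, 0, 0, 0, 10], [0, 0, 0, 0, 0, 0, 0], [0, 0, 0, 0, 0, 0, 0], [0, 0, 0, 0, 0, 0, 0], [0, 0, 0, 0, 0, 0, 0]]]}}

```text
t: 69.95
ee_pos: [0.5323, -0.3293, 0.0007]
tool_rot: [0.669, 0.743, 0.0, 0.0]
wrist_force: [-1.1, 0.6, 5.3]
finger_gap: 0.137
```

Request:
{"method": "drive_tool", "body": {"targets": [[[0, 0, 0, 0, 0, 0.4, 0], [0, 0, 0, 0, 0, 0.9, 0], [0, 0, 0, 0, 0, 1, 0], [0, 0, 0, 0, 0, 1, 0], [0, 0, 0, 0, 0, 1, 0], [0, 0, 0, 0, 0, 1, 0], [0, 0, 0, 0, 0, 0.5, 0], [0, 0, 0, 0, 0, 0, 0]]]}}

```text
t: 70.75
ee_pos: [0.533, -0.3295, 0.1471]
tool_rot: [0.669, 0.743, 0.0, 0.002]
wrist_force: [0.1, -0.1, -0.3]
finger_gap: 0.132
```

```bash
python3 - <<'E'
from h import *
s=st(); q=s['tool_rot']; print('yaw',np.degrees(2*np.arctan2(q[1],q[0])), np.round(s['joint_positions'],2))
f=grab('wrist','w34')
E
```

```text
t 70.75 pos [ 0.533  -0.3295  0.1471] q [6.693e-01 7.430e-01 3.000e-04 1.700e-03] F [ 0.1 -0.1 -0.3] T [-0.04  0.01 -0.01] gap 0.132
yaw 95.97717295314953 [ 0.79  0.53 -0.45  1.66  0.26  1.    0.36]
```

View pics/w34.png

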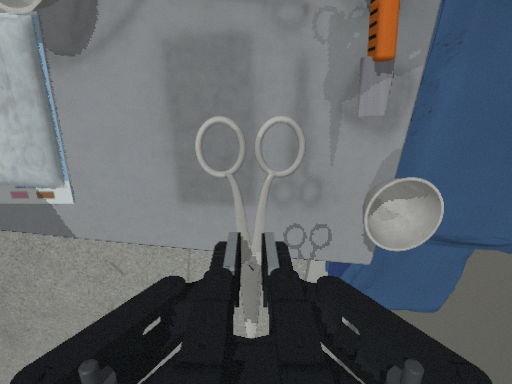

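Request:
{"method": "drive_tool", "body": {"targets": [[[0, 0, 0.774, -0.081, 0.967, 0, 0], [0, 0, 0.774, -0.081, 0.967, 0, 0], [0, 0, 0.774, -0.081, 0.967, 0, 0], [0, 0, 0.774, -0.081, 0.967, 0, 0], [0, 0, 0.774, -0.081, 0.967, 0, 0], [0, 0, 0.774, -0.081, 0.967, 0, 0], [0, 0, 0.774, -0.081, 0.967, 0, 0], [0, 0, 0.774, -0.081, 0.967, 0, 0]]]}}

```text
t: 71.6
ee_pos: [0.5147, -0.1345, 0.1434]
tool_rot: [0.294, 0.956, 0.0, -0.001]
wrist_force: [0.5, 0.4, -0.4]
finger_gap: 0.137
```

Request:
{"method": "drive_tool", "body": {"targets": [[[0, 0, 0.774, -0.081, 0.967, 0, 0], [0, 0, 0.774, -0.081, 0.967, 0, 0], [0, 0, 0.774, -0.081, 0.967, 0, 0], [0, 0, 0.774, -0.081, 0.967, 0, 0], [0, 0, 0.774, -0.081, 0.967, 0, 0], [0, 0, 0.774, -0.081, 0.967, 0, 0], [0, 0, 0.774, -0.081, 0.967, 0, 0], [0, 0, 0, 0, 0, 0, 0]]]}}

```text
t: 72.4
ee_pos: [0.5003, 0.0373, 0.144]
tool_rot: [-0.081, 0.997, 0.001, -0.001]
wrist_force: [-0.3, -0.2, -0.1]
finger_gap: 0.136
```

Request:
{"method": "drive_tool", "body": {"targets": [[[0, 0, 0, 0, 0, 0, 0], [0, 0, 0, 0, 0, 0, 0], [0, 0, 0, 0, 0, 0, 0]]]}}

```text
t: 72.7
ee_pos: [0.5015, 0.0325, 0.1446]
tool_rot: [-0.076, 0.997, -0.0, -0.0]
wrist_force: [0.6, -1.3, -0.1]
finger_gap: 0.137
```

```bash
python3 - <<'E'
from h import *
s=loc(); q=s['tool_rot']; print('yaw',np.degrees(2*np.arctan2(q[1],q[0])), np.round(s['joint_positions'],2))
f=grab('wrist','w35')
E
```

```text
t 72.7 pos [0.5015 0.0325 0.1446] q [-7.620e-02  9.971e-01 -1.000e-04 -4.000e-04] F [ 0.6 -1.3 -0.1] T [ 0.   -0.03  0.03] gap 0.137
local [-0.0012  0.0245]
yaw 188.7360304830198 [ 0.57  0.46 -0.93  1.94  0.45  0.96  1.15]
```

View pics/w35.png

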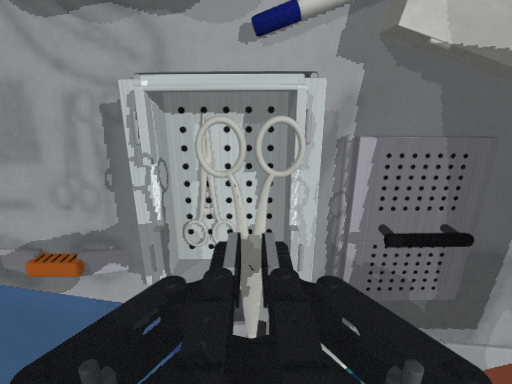

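Request:
{"method": "drive_tool", "body": {"targets": [[[0, 0, 0, 0, 0, -0.5, 0], [0, 0, 0, 0, 0, -0.9, 0], [0, 0, 0, 0, 0, -0.9, 0], [0, 0, 0, 0, 0, -0.9, 0], [0, 0, 0, 0, 0, -0.7, 0], [0, 0, 0, 0, 0, -0.5, 0], [0, 0, 0, 0, 0, -0.3, 0], [0, 0, 0, 0, 0, 0, 0]]]}}

```text
t: 73.55
ee_pos: [0.5011, 0.0336, 0.0267]
tool_rot: [-0.077, 0.997, 0.0, -0.001]
wrist_force: [-1.1, 1.0, -1.1]
finger_gap: 0.134
```

```bash
python3 - <<'E'
from h import *
loc()
f=grab('wrist','w36')
E
```

```text
t 73.55 pos [0.5011 0.0336 0.0267] q [-7.73e-02  9.97e-01  1.00e-04 -7.00e-04] F [-1.1  1.  -1.1] T [ 0.03  0.02 -0.01] gap 0.134
local [-0.0014  0.0256]
```

View pics/w36.png

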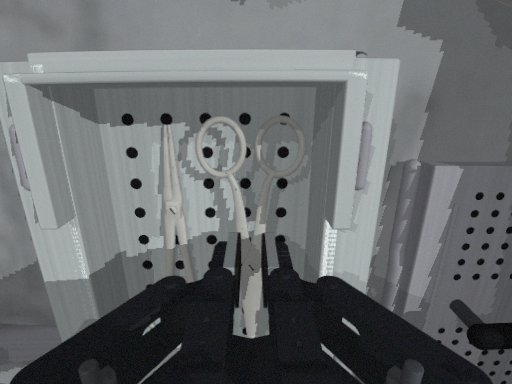

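Request:
{"method": "drive_tool", "body": {"targets": [[[0, 0, 0, 0, 0, -0.2, 0], [0, 0, 0, 0, 0, -0.12, 0], [0, 0, 0, 0, 0, -0.06, 0], [0, 0, 0, 0, 0, -0.04, 0], [0, 0, 0, 0, 0, 0, 0], [0, 0, 0, 0, 0, 0, 0]]]}}

```text
t: 74.2
ee_pos: [0.5017, 0.0336, 0.0172]
tool_rot: [-0.077, 0.997, -0.0, 0.0]
wrist_force: [0.6, -0.3, -0.5]
finger_gap: 0.135
```

Request:
{"method": "drive_tool", "body": {"targets": [[[0, 0, 0, 0, 0, -0.04, 0], [0, 0, 0, 0, 0, 0, 0], [0, 0, 0, 0, 0, 0, 0]]]}}

```text
t: 74.5
ee_pos: [0.5018, 0.0336, 0.0167]
tool_rot: [-0.077, 0.997, -0.0, 0.0]
wrist_force: [-2.4, -0.8, 6.6]
finger_gap: 0.139
```

Request:
{"method": "drive_tool", "body": {"targets": [[[0, 0, 0, 0, 0, 0, 18], [0, 0, 0, 0, 0, 0, 26], [0, 0, 0, 0, 0, 0, 26], [0, 0, 0, 0, 0, 0.4, 26], [0, 0, 0, 0, 0, 0.8, 26], [0, 0, 0, 0, 0, 1, 26], [0, 0, 0, 0, 0, 1, 26], [0, 0, 0, 0, 0, 1, 26]]]}}

```text
t: 75.3
ee_pos: [0.5015, 0.0338, 0.1226]
tool_rot: [-0.078, 0.997, 0.0, -0.0]
wrist_force: [0.3, -0.8, 0.8]
finger_gap: 0.299
```

Request:
{"method": "drive_tool", "body": {"targets": [[[0, 0, 0, 0, 0, 1, 26], [0, 0, 0, 0, 0, 1, 26], [0, 0, 0, 0, 0, 1, 26], [0, 0, 0, 0, 0, 1, 26], [0, 0, 0, 0, -0.5, 1, 26], [0, 0, 0, 0, -0.5, 0, 26], [0, 0, 0, 0, 0, 0, 26]]]}}

```text
t: 76.0
ee_pos: [0.5016, 0.0066, 0.2463]
tool_rot: [-0.076, 0.997, -0.001, 0.0]
wrist_force: [-0.0, -0.0, -0.3]
finger_gap: 0.301
```

```bash
python3 - <<'E'
from h import *
loc()
f=grab('wrist','w37')
g=grab('side','s37'); 
for t in ('scissors_mid','clamp_long_mid','clamp_short_mid','wedge_grip','gallipot'): print(t,spot(g,'side',t))
c=grab('scene','c37')
E
```

```text
t 76.0 pos [0.5016 0.0066 0.2463] q [-7.590e-02  9.971e-01 -7.000e-04  2.000e-04] F [-0.  -0.  -0.3] T [ 0.01  0.03 -0.02] gap 0.301
local [-0.0051 -0.0011]
scissors_mid [(0.78, array([0.4835, 0.0313, 0.0195]))]
clamp_long_mid [(0.38, array([0.5363, 0.0029, 0.0187]))]
clamp_short_mid [(0.33, array([0.5136, 0.2056, 0.0163]))]
wedge_grip [(0.71, array([ 0.6339, -0.1969,  0.0078]))]
gallipot [(0.86, array([ 0.6869, -0.3265,  0.0194]))]
```

View pics/w37.png

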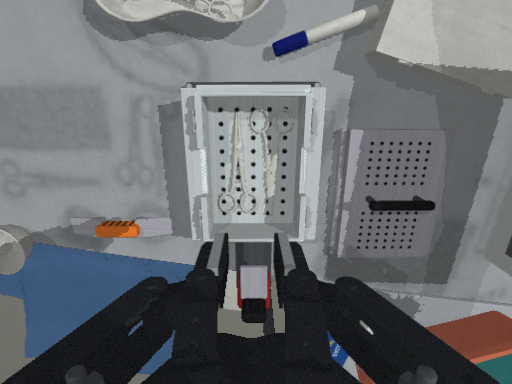

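View pics/s37.png

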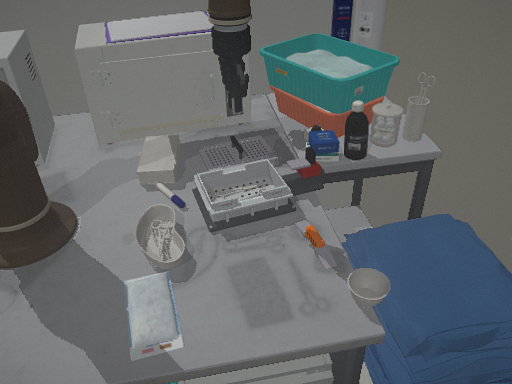

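View pics/c37.png

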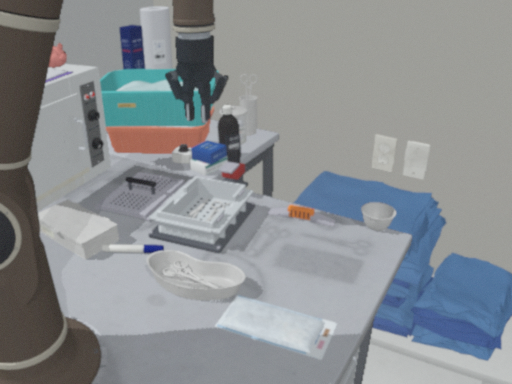

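```bash
python3 - <<'E'
from h import *
st(); print(job_done())
E
```

```text
t 76.4 pos [0.5014 0.0092 0.2457] q [-7.78e-02  9.97e-01  3.00e-04 -4.00e-04] F [-0.2 -0.6 -0. ] T [ 0.01 -0.05 -0.03] gap 0.303
the job is handed in; nothing more can be done
None
```

The job is handed in at about 76 s, with every step done; `job_done()` gives no verdict.

- **Lock:** I pushed it back until it met its stop, and the picture showed the toe clear of the lid.
- **Lid:** I worked the wedge in right, left, right, then popped the left side and then the right. Going by how far the wedge was in, the lifts were about 3.5, 4.7 and 6.5 mm before the pops, so the sides stayed within about 5 mm. I took hold of the handle only after both sides were loose, then set the lid down right way up on the bench to the left of the cassette.
- **Wedge:** it lies flat on the bench to the right of the cassette.
- **Instruments:** one longer clamp and one pair of scissors were on the bench, and both now lie flat in the cassette, head to tail. The scissors were knocked aside during the run, so I located them again before picking them up. The shorter clamp was not on the bench. The instruments in the kidney dish were left alone.

The last pictures showed the lid, wedge and both instruments in place, the bowl where it started, and the gripper clear of everything.

- **Lift figures:** these come from wedge depth and force readings, not a direct measurement. The wedge met the rim 2 to 3 mm deeper than the given geometry suggests, so each lift could be about 0.5 mm off.
- **First push on the right:** it stuck at about 30 N, above the expected 8 to 20 N, until I eased the downward pressure.
- **False detection:** the network gave one low-score sighting (0.33) of a short clamp on the lid, which the pictures do not support.

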